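# Rock the failed drive cartridge out of its dock and lean it on the bin

## Task

One of the three drive cartridges in the dock shows a red light: slide the dock's orange lock open, then gently rock that cartridge sideways, one end up and then the other, until both ends of its plug are out of their tight contacts, and lift it clear. Stand it on its plug end in front of the black parts bin nearest the dock and leave it leaning back against the outside of the bin's low front wall. Slide the lock shut again to secure the two green-lit cartridges, which stay in their bays like everything else on the bench stays in its place.

Things in the scene. Friction and masses are not known exactly. Their poses are not given: they have to be found in the camera images.
- drive_red_center (a point): centre of the drive cartridge with the red light (bar on its top edge and below it on both faces): upright black slab 110 mm high (z), 60 mm wide (y), 14 mm thick (x), about 0.13 kg; this point lies 55 mm above its foot. The lowest 33 mm are a grey plug tail, 46 mm wide, 8 to 12 thick, mostly hidden in the dock. Grip near the top, across the two narrow edges or the faces
- drive_red_foot (a point): middle of the flat underside of that cartridge's plug tail (46 mm along y, 8 mm along x), on which it stands; rubber-edged, it does not slip easily. A lug sticks 7 mm out of the cartridge's +y edge, 33 to 38 mm above the foot
- plug_left (a point): contact beads at the +y end of that cartridge's plug, 20 mm to +y of its middle, 8 mm above its foot; 20 mm above the dock's underside when home. A stiff sprung contact grips them: lifted about 5 mm against some 18 N, that end snaps up to about 9 mm, stays there, and is then free to rise
- plug_right (a point): the same at the -y end, 20 mm to -y. Pulled straight up both ends hold at once (about 35 N). To free one end, lean the cartridge about its x axis by 0.17 to 0.2 rad, top towards the end that stays down, turning about the lower corner of the plug there; then lean it back to raise the other end. The socket is wide enough for 0.2 rad either way
- dock: grey three-bay dock fixed to the bench, 150 (x) x 124 (y) mm, 42 mm high; origin at the centre of its underside, power button on its front (-x). Bays at x = -44, 0, +44 mm each hold a cartridge with its width along the dock's y, its x and y axes as the dock's, foot 12 mm and top 122 mm above the bench, 30 mm of air between neighbours. The red-lit one may be in any bay
- lock (a joint): aluminium lock bar on the dock's top along its +y side, slides along the dock's x, in m: 0 locked, 0.022 fully open (towards the dock's +x, away from its front); about 2 N moves it, it stays where left, starts at 0 to 0.003. Locked, its tongues lie over the cartridges' lugs and stop them rising; from 0.017 on they are clear
- lock_knob (a point): middle of the orange upright knob by which the lock bar is slid: it stands on a tab of the bar out past the dock's +y side, 86 mm to +y of the dock's middle, 9 mm (x) by 12 mm (y), from 54 to 79 mm above the bench with free air before and behind it; moves with the bar, axes as the dock's
- drive_green1_center (a point): centre of a cartridge of the same make with a green light; stays in its bay
- drive_green2_center (a point): centre of the other cartridge with a green light; stays in its bay
- bin: black open-fronted parts bin nearest the dock, small white parts in it, 183 mm (x) by 111 mm (y) by 86 mm, 0.6 kg, loose; origin at the centre of its underside, its low front faces its -x. Front wall 92 mm wide between sides, 39 mm high, side walls rise behind it to 86 mm at the back
- bin_lip (a point): middle of the top edge of that bin's front wall, on the outside, 39 mm above the bench and 85.5 mm in front of the bin's origin; -x points out of the front
- screw_dish: steel dish of screws, 89 mm across, 19 mm high, bystander; origin at the centre of its underside
- side_cutters: side cutters with orange handles, 138 mm long along y, 11 mm high, bystander
- esd_brush: dust brush with black handle, 166 mm long along y, 11 mm high, bystander
- kapton_roll: amber tape roll lying flat, 72 mm across, 13 mm high, bystander
- heat_sink: finned heat sink, 50 x 50 x 27 mm, bystander
- bit_case: dark bit case, 44 x 100 x 16 mm, bystander

How it is judged:
By the outcome, as a careful person would: the job done as asked, in the order asked, and still so for the second after the job is handed in, with the robot touching nothing.
It also fails if it takes over 54 s, if anything falls off the work surface, if the arm or the gripper's body presses on something with over 40 N, if the wrist force passes 120 N, or if a joint passes its speed limit or range.

## Robot

A 6-joint arm with a two-finger parallel gripper is mounted at the origin on a cart in front of the work surface, level with it; the furniture and walls round the work are solid. World frame = base frame: x ahead of the robot, y to its left, z up, the work surface at z = 0. Lengths are in m, angles in degrees, forces in N, time in s.
With the tool pointing down it reaches from about 0.375 to 0.925 m from the base axis. Payload 5.7 kg.
Tool frame: the origin (TCP) lies between the finger pads; the fingertips stand 22 mm ahead of it and the grasp point (between the pads) lies 3 mm ahead of it; z points along the fingers, y is the direction in which the jaws open and shut (so a half turn about z gives the same grasp; the last joint's range is limited). The gripper opens to 88 mm and grips with 3 to 60 N. Pads are 20 mm wide; open, the fingers measure 115 mm over their backs; the gripper's body (75 mm by 178 mm) begins 61 mm behind the grasp point.
Start: joints at [61.587, 20.558, 86.54, -0, 72.909, -6.595], TCP at [0.223, 0.557, 0.206] pointing down, gripper open.
Joint ranges: [-170.27, 170.27], [-57.76, 135], [12.27, 136.19], [-55.21, 235.2], [11.17, 155.16], [-170.74, 170.74]. Speed limits (degrees/s): [136.94, 136.94, 180, 180, 180, 180].

## Interface

Orientations are given as a 3x3 rotation matrix whose columns are the frame's x, y, z axes.
In Python, from cell import observe, snapshot, get_calibration, close_job, boxes_of, place_of gives the robot as it stands.
- The arm moves only by the tool arm_command, never from a script. Its argument "commands" is a list of rows, each a list of 5 numbers: the shift along the tool's x, y, z in mm, then the turn about the tool's z in rad, then the opening, from -1 (shut) to 1 (fully open). A call has exactly 10 rows; each row shifts and turns the commanded pose from where the row before left it, along the tool's axes as they then stand; what a row does not reach is not made up. A row lasts 1/10 s, in which the tool goes at most 50 mm and 8.59 degrees, less where a joint would pass 70% of its speed; a pose out of reach is approached as far as the arm can. A call with a gripper value outside its range is refused whole. The fingers move at their own pace and stop on an object; "grip_force" is the grip in N (left out, the last holds). Time passes only in rows, so rows that do not move let the fingers close, or fill a call up. It gives the time, the measured TCP pose, the force and the opening at its end, in the units of the state.
- observe(): the state, without advancing time (a new reading comes with each control period).
- snapshot(name): name is "scene" or "top" or "wrist"; returns the picture (480x640x3 uint8, blue, green, red); there is no depth.
- get_calibration(name): a dict with "camera_matrix" (3x3 intrinsics, pixels), "rvec" (rotation vector, rad) and "tvec" (3), from world to camera coordinates, as OpenCV has them; the wrist camera has in their place "tool_from_camera" (4x4, takes a point from camera to tool coordinates, whose origin is the TCP and whose axes are the flange's). Camera axes: x right, y down, z forward; pixel columns grow to the right and rows downward; lengths in m; the calibration is good to about 2 mm. A picture is of the moment at which its call begins: read the wrist's pose just before it. get_calibration takes no time and is no camera call.
- close_job(): hands the job in, once; it reports no verdict.
Trained networks look in the newest picture that a camera, given by its name, has taken for a name from the list of things; names that differ only in an ending like _2 or _b are one class to them, and where a whole thing is asked for, a point or a joint stands for the part that bears it (a point fixed in the world has none). Each returns a list of dicts, best first, with "score" (0 to 1); they miss things now and then, are a little off and sometimes report something else, mostly with a low value. They report only what shows in the picture. A call takes as long as a camera call.
- boxes_of(camera, name): "extent" ([left, top, width, height] in pixels, round what is visible of it).
- place_of(camera, name): "at" ([column, row] in pixels: a listed point, or the origin of a listed thing).
The state is a dict: "time": time; "q": joint angles; "qd": joint speeds; "joint_torque": joint torques, N m; "tool_pos": TCP position; "tool_rot": TCP orientation; "force": force on the tool from outside, world axes, zero at the start; "moment": the same for the moment, N m; "gripper_width": finger opening in m.
Only numpy, scipy, OpenCV 4.12 (cv2) and the standard library are available. Lean on these libraries where they do the work, as an engineer would, in place of code of your own. Each camera call takes 0.05 s, during which the arm holds its last target.

## Working session

There is one attempt and no reset: what is moved stays moved. The work goes in short steps, Python scripts to look and compute and a tool call to move; the robot and the scene stay as the last step left them, time stands still between calls to the robot, and variables do not carry over. Pictures are saved under pics/ and viewed, and the job is handed in when it is done.

Besides the shell and the picture viewer there is one more tool, called as name(argument=value, ...) on one line, values as JSON. arm_command: Moves the arm, as the interface text tells. Its arguments: {"type":"object","properties":{"commands":{"type":"array"},"grip_force":{"type":"number"}},"required":["commands"]}

```bash
ls; mkdir -p pics; python3 - <<'E'
from cell import *
import cv2
o=observe();print(o)
for n in("scene","top","wrist"):
    cv2.imwrite(f"pics/{n}0.png",snapshot(n)); print(n,get_calibration(n))
E
```

```text
pics
{'time': 0.0, 'q': array([ 6.15862446e+01,  2.05978125e+01,  8.65969806e+01, -4.78560206e-04,
        7.29095633e+01, -6.59617815e+00]), 'qd': array([ 0.05926754,  0.13232213,  0.0300506 ,  0.01265739,  0.0575037 ,
       -0.00408085]), 'joint_torque': array([ 5.17587541e-04, -5.15362966e+01, -2.70719057e+01,  6.76149689e-02,
        3.47235461e-02, -1.29775613e-04]), 'tool_pos': array([0.22267459, 0.55638313, 0.20472424]), 'tool_rot': array([[-9.28372683e-01,  3.71649596e-01, -8.59646186e-04],
       [ 3.71650536e-01,  9.28371316e-01, -1.60574858e-03],
       [ 2.01295050e-04, -1.81022108e-03, -9.99998341e-01]]), 'force': array([0.14955814, 0.20278093, 1.08548669]), 'moment': array([-0.03470086, -0.00676763, -0.02403248]), 'gripper_width': 0.08785319115099709}
scene {'camera_matrix': array([[545.80257363,   0.        , 326.93083417],
       [  0.        , 545.80257363, 240.49741802],
       [  0.        ,   0.        ,   1.        ]]), 'rvec': array([ 2.31321752, -0.92421079,  0.32040068]), 'tvec': array([-0.19087346,  0.43843732,  0.95180876])}
top {'camera_matrix': array([[520.16380173,   0.        , 321.08857168],
       [  0.        , 520.16380173, 237.94903809],
       [  0.        ,   0.        ,   1.        ]]), 'rvec': array([ 2.16581996, -2.14667882,  0.15803875]), 'tvec': array([0.23314682, 0.50587793, 0.9956511 ])}
wrist {'camera_matrix': array([[384.5537356 ,   0.        , 322.77853058],
       [  0.        , 384.5537356 , 238.44644617],
       [  0.        ,   0.        ,   1.        ]]), 'tool_from_camera': array([[ 8.65854784e-04, -9.63198127e-01, -2.68791031e-01,
         7.35368681e-02],
       [ 9.99999322e-01,  6.24782077e-04,  9.82418460e-04,
         1.42403257e-04],
       [-7.78327802e-04, -2.68791699e-01,  9.63198015e-01,
        -1.78655292e-01],
       [ 0.00000000e+00,  0.00000000e+00,  0.00000000e+00,
         1.00000000e+00]])}
```

View pics/scene0.png

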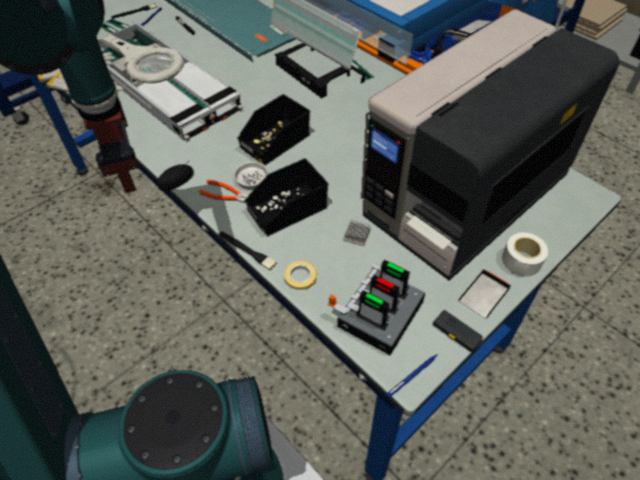

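View pics/top0.png

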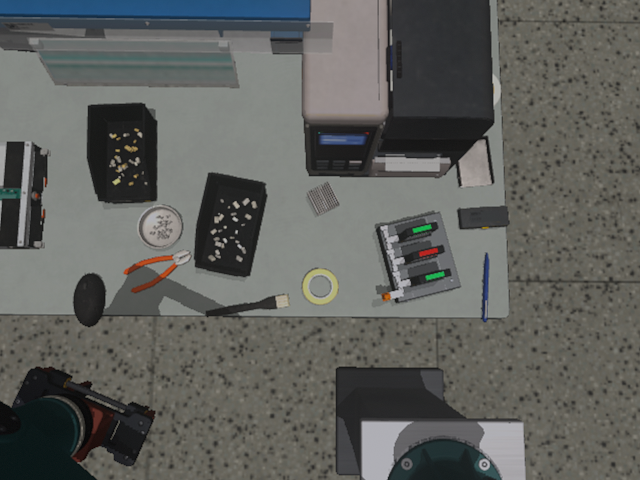

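View pics/wrist0.png

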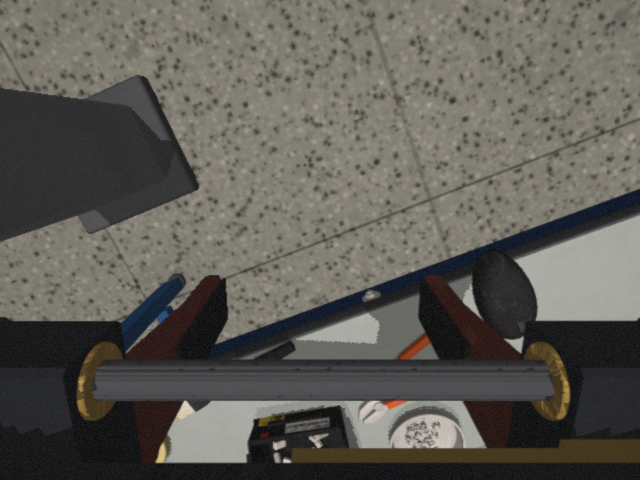

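```bash
python3 - <<'E'
from cell import *
for c in("scene","top"):
  for n in ["drive_red_center","dock","lock_knob","drive_green1_center","bin","bin_lip","screw_dish","side_cutters","esd_brush","kapton_roll","heat_sink","bit_case"]:
    p=place_of(c,n)
    print(c,n,[(d["at"],round(d["score"],2)) for d in p[:3]])
print(observe()['time'])
E
```

```text
scene drive_red_center [([383.2, 299.3], 0.88), ([387.2, 310.9], 0.39), ([252.1, 179.2], 0.23)]
scene dock [([381.2, 314.6], 0.84)]
scene lock_knob [([331.7, 297.6], 0.7), ([372.5, 316.0], 0.35)]
scene drive_green1_center [([392.5, 284.9], 0.93), ([251.6, 213.5], 0.18)]
scene bin [([290.3, 206.8], 0.63)]
scene bin_lip [([254.3, 215.1], 0.6), ([219.3, 193.3], 0.28)]
scene screw_dish [([253.6, 177.4], 0.82)]
scene side_cutters [([220.3, 193.5], 0.85)]
scene esd_brush [([247.0, 249.6], 0.92), ([393.2, 282.0], 0.7)]
scene kapton_roll [([297.6, 270.9], 0.78)]
scene heat_sink [([356.6, 237.4], 0.74), ([246.1, 249.9], 0.51), ([389.6, 311.8], 0.29)]
scene bit_case [([298.5, 275.4], 0.67)]
top drive_red_center [([421.6, 253.5], 0.68)]
top dock [([413.6, 256.0], 0.88), ([416.7, 230.3], 0.62), ([321.7, 199.2], 0.19)]
top lock_knob [([383.8, 294.4], 0.89), ([230.8, 232.3], 0.43)]
top drive_green1_center [([415.4, 229.4], 0.69)]
top bin [([233.8, 231.7], 0.95)]
top bin_lip [([224.0, 270.3], 0.92)]
top screw_dish [([163.4, 228.9], 0.66)]
top side_cutters [([158.6, 267.6], 0.96)]
top esd_brush [([249.1, 310.2], 0.73)]
top kapton_roll [([318.7, 286.4], 0.73), ([247.8, 311.2], 0.63), ([383.7, 295.2], 0.2)]
top heat_sink [([324.4, 199.4], 0.68)]
top bit_case [([480.2, 216.4], 0.69)]
1.35
```

```bash
cat > h.py <<'E'
import numpy as np, cv2
from cell import *
def cam(c,st=None):
    k=get_calibration(c); K=k["camera_matrix"]
    if c=="wrist":
        T=np.eye(4);T[:3,:3]=st["tool_rot"];T[:3,3]=st["tool_pos"]
        W=T@k["tool_from_camera"]; return K,W[:3,:3].T,-W[:3,:3].T@W[:3,3]
    return K,cv2.Rodrigues(k["rvec"])[0],k["tvec"]
def ray(C,uv):
    K,R,t=C; d=R.T@np.linalg.inv(K)@np.array([uv[0],uv[1],1.]); return -R.T@t,d
def onz(C,uv,z):
    c,d=ray(C,uv); return c+d*(z-c[2])/d[2]
def tri(Cs,uvs):
    A=0;b=0
    for C,uv in zip(Cs,uvs):
        c,d=ray(C,uv); d=d/np.linalg.norm(d); P=np.eye(3)-np.outer(d,d); A=A+P;b=b+P@c
    return np.linalg.solve(A,b)
def proj(C,p):
    K,R,t=C; q=K@(R@np.asarray(p,float)+t); return q[:2]/q[2]
E
python3 - <<'E'
from h import *
np.set_printoptions(precision=4,suppress=True)
S,T=cam("scene"),cam("top")
for n,s,t,z in [("red",(383.2,299.3),(421.6,253.5),.067),("knob",(331.7,297.6),(383.8,294.4),.0665),("dock",(381.2,314.6),(413.6,256),0),("greenfar",(392.5,284.9),(415.4,229.4),.067),("bin",(290.3,206.8),(233.8,231.7),0),("lip",(254.3,215.1),(224,270.3),.039),("kapton",(297.6,270.9),(318.7,286.4),0),("hs",(356.6,237.4),(324.4,199.4),0),("brush",(247,249.6),(249.1,310.2),0.005),("cut",(220.3,193.5),(158.6,267.6),.005)]:
    print(n,tri([S,T],[s,t]),onz(S,s,z),onz(T,t,z))
# dock corners and base outline
for n,uv in dict(drk=(401,302),).items(): pass
for uv in [(376,225),(438,211),(460,287),(396,303)]: print(onz(T,uv,.042))
print("bin base corners", [onz(T,u,.039) for u in [(196,267),(247,276)]],[onz(T,u,.086) for u in [(210,174),(267,181)]])
E
```

```text
red [0.4699 0.0462 0.062 ] [0.4654 0.0453 0.067 ] [0.4711 0.046  0.067 ]
knob [0.3919 0.1197 0.0689] [0.392  0.1214 0.0665] [0.3928 0.1188 0.0665]
dock [ 0.4724  0.0485 -0.0046] [0.469  0.0475 0.    ] [0.473  0.0486 0.    ]
greenfar [0.5153 0.0579 0.0574] [0.5057 0.0561 0.067 ] [0.5175 0.0571 0.067 ]
bin [0.5208 0.4103 0.0163] [0.5337 0.4195 0.    ] [0.5194 0.4155 0.    ]
lip [0.4347 0.428  0.0394] [0.4321 0.4303 0.039 ] [0.4376 0.426  0.039 ]
kapton [0.4066 0.2429 0.0248] [0.4155 0.2584 0.    ] [0.4097 0.2413 0.    ]
hs [0.5859 0.2328 0.0007] [0.5835 0.2347 0.    ] [0.5886 0.2311 0.    ]
brush [0.3625 0.3772 0.0158] [0.3681 0.3836 0.005 ] [0.361  0.3795 0.005 ]
cut [0.4374 0.5676 0.0067] [0.4316 0.5744 0.005 ] [0.4443 0.5633 0.005 ]
[0.5293 0.1298 0.042 ]
[0.5586 0.0068 0.042 ]
[ 0.4091 -0.0327  0.042 ]
[0.3772 0.0921 0.042 ]
bin base corners [array([0.4436, 0.4806, 0.039 ]), array([0.427 , 0.3811, 0.039 ])] [array([0.6173, 0.4504, 0.086 ]), array([0.6048, 0.3419, 0.086 ])]
```

```bash
python3 - <<'E'
import cv2
im=cv2.imread("pics/top0.png"); cv2.imwrite("pics/topdock.png",cv2.resize(im[190:320,360:520],None,fx=5,fy=4.6,interpolation=cv2.INTER_CUBIC))
cv2.imwrite("pics/topbin.png",cv2.resize(im[160:320,180:350],None,fx=4.5,fy=3.7,interpolation=cv2.INTER_CUBIC))
E
```

```text
(no output)
```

View pics/topdock.png

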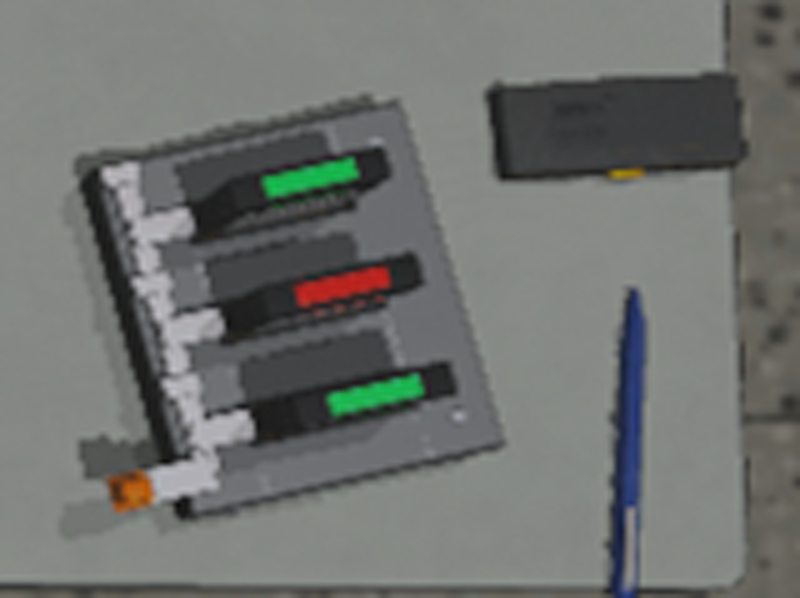

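View pics/topbin.png

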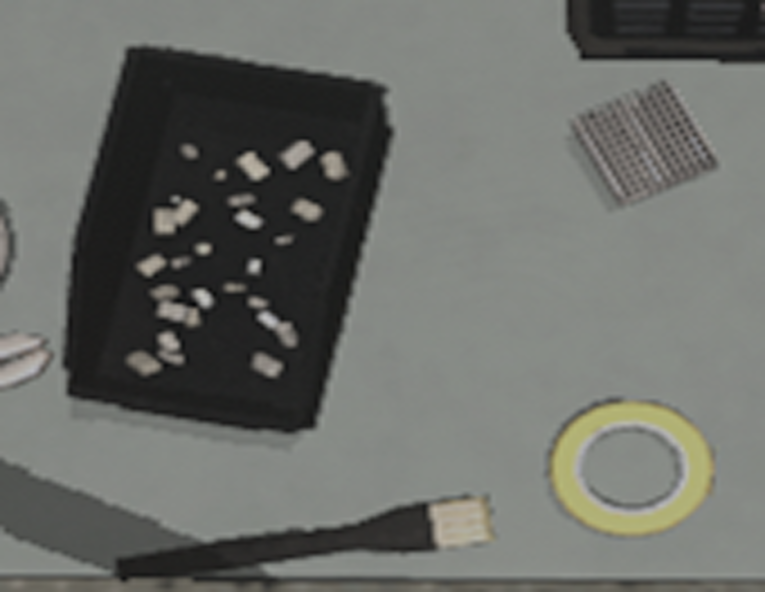

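```bash
cat >> h.py <<'E'
def plan(target,yaw,n,start=None,dt=None):
    """rows (dx,dy,dz mm, turn rad) ; yaw = world angle of tool x, deg"""
    s=observe(); p=np.array(s["tool_pos"]) if start is None else np.array(start[:3])
    a=np.arctan2(s["tool_rot"][1,0],s["tool_rot"][0,0]) if start is None else np.radians(start[3])
    b=np.radians(yaw); d=(b-a+np.pi)%(2*np.pi)-np.pi
    st=(np.array(target)-p)/n
    for i in range(n):
        y=a+d*i/n; X=np.array([np.cos(y),np.sin(y),0]);Y=np.array([np.sin(y),-np.cos(y),0])
        print([round(1000*st@X,1),round(1000*st@Y,1),round(-1000*st[2],1),round(-d/n,4)])
E
python3 - <<'E'
from h import *
plan((.53,.08,.22),193.9,16,start=(.2227,.5566,.206,158.2))
E
```

```text
[np.float64(-28.9), np.float64(-20.5), np.float64(-0.9), np.float64(-0.0389)]
[np.float64(-28.1), np.float64(-21.6), np.float64(-0.9), np.float64(-0.0389)]
[np.float64(-27.2), np.float64(-22.7), np.float64(-0.9), np.float64(-0.0389)]
[np.float64(-26.3), np.float64(-23.8), np.float64(-0.9), np.float64(-0.0389)]
[np.float64(-25.4), np.float64(-24.8), np.float64(-0.9), np.float64(-0.0389)]
[np.float64(-24.4), np.float64(-25.7), np.float64(-0.9), np.float64(-0.0389)]
[np.float64(-23.4), np.float64(-26.7), np.float64(-0.9), np.float64(-0.0389)]
[np.float64(-22.3), np.float64(-27.5), np.float64(-0.9), np.float64(-0.0389)]
[np.float64(-21.2), np.float64(-28.4), np.float64(-0.9), np.float64(-0.0389)]
[np.float64(-20.1), np.float64(-29.2), np.float64(-0.9), np.float64(-0.0389)]
[np.float64(-18.9), np.float64(-30.0), np.float64(-0.9), np.float64(-0.0389)]
[np.float64(-17.8), np.float64(-30.7), np.float64(-0.9), np.float64(-0.0389)]
[np.float64(-16.6), np.float64(-31.3), np.float64(-0.9), np.float64(-0.0389)]
[np.float64(-15.3), np.float64(-32.0), np.float64(-0.9), np.float64(-0.0389)]
[np.float64(-14.1), np.float64(-32.5), np.float64(-0.9), np.float64(-0.0389)]
[np.float64(-12.8), np.float64(-33.1), np.float64(-0.9), np.float64(-0.0389)]
```

arm_command(commands=[[-29,-20.5,-1,-0.039,1],[-28,-21.5,-1,-0.039,1],[-27,-22.5,-1,-0.039,1],[-26.5,-24,-1,-0.039,1],[-25.5,-25,-1,-0.039,1],[-24.5,-25.5,-1,-0.039,1],[-23.5,-26.5,-1,-0.039,1],[-22.5,-27.5,-1,-0.039,1],[-21,-28.5,-1,-0.039,1],[-20,-29,-1,-0.039,1]])

```text
time: 2.35
tool_pos: [0.4161, 0.2581, 0.2158]
tool_rot: [[-1.0, -0.011, 0.0], [-0.011, 1.0, 0.0], [-0.0, 0.0, -1.0]]
force: [-0.4, 0.3, -0.5]
gripper_width: 0.0879
```

arm_command(commands=[[-19,-30,-1,-0.039,1],[-18,-30.5,-1,-0.039,1],[-16.5,-31.5,-1,-0.039,1],[-15.5,-32,-1,-0.039,1],[-14,-32.5,-1,-0.039,1],[-13,-33,-1,-0.039,1],[0,0,0,0,1],[0,0,0,0,1],[0,0,0,0,1],[0,0,0,0,1]])

```text
time: 3.35
tool_pos: [0.5305, 0.0818, 0.2215]
tool_rot: [[-0.97, -0.242, -0.001], [-0.242, 0.97, 0.0], [0.001, 0.0, -1.0]]
force: [-0.3, 0.3, -0.0]
gripper_width: 0.0879
```

```bash
python3 - <<'E'
from h import *
np.set_printoptions(precision=4,suppress=True)
s=observe(); np.save("st1.npy",s,allow_pickle=True)
print(s["time"],s["tool_pos"],s["tool_rot"],s["q"])
cv2.imwrite("pics/w1.png",snapshot("wrist"))
C=cam("wrist",s)
for n,z in [("drive_red_center",.067),("dock",0),("lock_knob",.0665),("drive_green1_center",.067)]:
    for d in place_of("wrist",n)[:3]: print(n,np.round(d["at"],1),round(d["score"],2),onz(C,d["at"],z))
E
```

```text
3.35 [0.5305 0.0818 0.2215] [[-0.9703 -0.2418 -0.0006]
 [-0.2418  0.9703  0.0001]
 [ 0.0005  0.0003 -1.    ]] [   1.384    14.5197   93.0914    0.0094   72.4207 -102.6127]
dock [301.9 135.3] 0.58 [0.4682 0.0451 0.    ]
lock_knob [409.   59.7] 0.69 [0.3893 0.1178 0.0665]
drive_green1_center [303.  193.2] 0.58 [0.5139 0.0603 0.067 ]
```

View pics/w1.png

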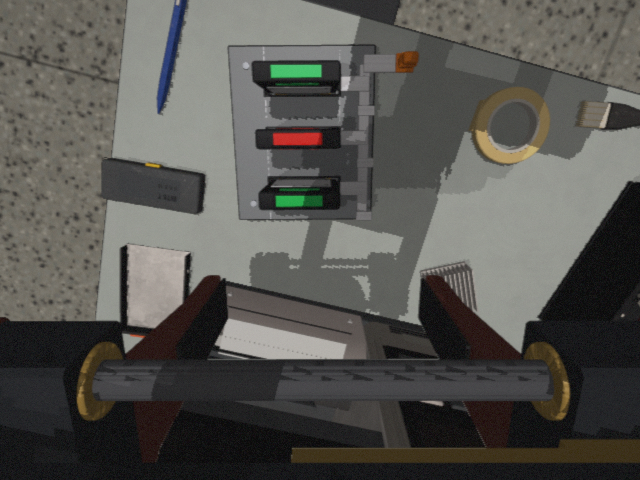

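```bash
python3 - <<'E'
from h import *
im=cv2.imread("pics/w1.png"); cv2.imwrite("pics/w1c.png",cv2.resize(im[35:230,220:430],None,fx=3.8,fy=3,interpolation=cv2.INTER_CUBIC))
np.set_printoptions(precision=4,suppress=True)
s=np.load("st1.npy",allow_pickle=True).item(); C=cam("wrist",s)
b,g,r=[im[:,:,i].astype(int) for i in range(3)]
for n,m in [("red",(r>120)&(g<80)&(b<80)),("green",(g>130)&(r<100)&(b<130)),("orange",(r>130)&(g>50)&(g<130)&(b<60))]:
    m[240:]=False
    k,l,st,ce=cv2.connectedComponentsWithStats(m.astype(np.uint8))
    for i in range(1,k):
        if st[i,4]>20: print(n,st[i],ce[i],onz(C,ce[i],.122 if n!="orange" else .079))
E
```

```text
red [273 133  48  12 571] [296.4641 138.4711] [0.4685 0.0477 0.122 ]
green [271  65  50  13 622] [295.0193  70.7299] [0.4259 0.0369 0.122 ]
green [276 196  28  11 276] [289.1522 200.4783] [0.5125 0.0524 0.122 ]
orange [293 133  26   8  62] [303.8226 135.871 ] [0.4665 0.0505 0.079 ]
orange [278 134  11   6  33] [283.1515 136.5758] [0.4711 0.0344 0.079 ]
```

View pics/w1c.png

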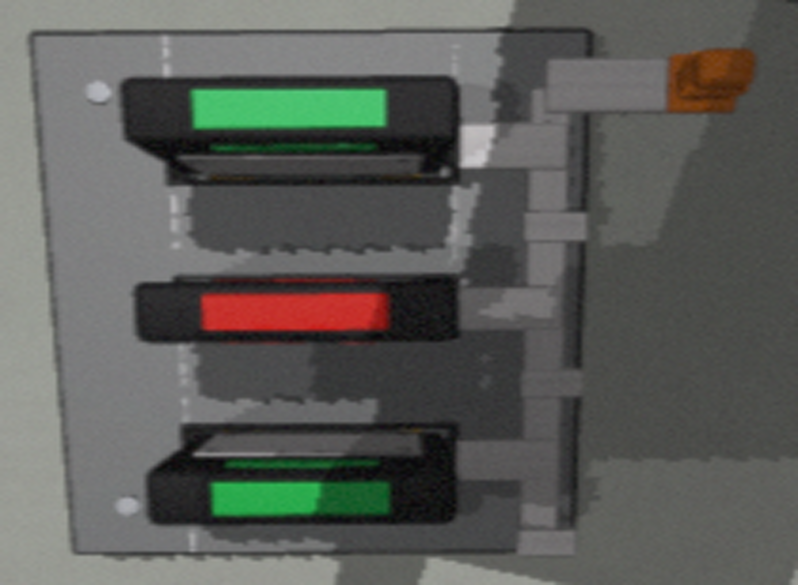

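```bash
python3 - <<'E'
from h import *
np.set_printoptions(precision=4,suppress=True)
s=np.load("st1.npy",allow_pickle=True).item(); C=cam("wrist",s)
D=np.array([.4685,.0477]); X=np.array([np.cos(np.radians(14)),np.sin(np.radians(14))]);Y=np.array([-X[1],X[0]])
for n,uv,z in [("knobtop",(700,50),.079),("knobtop",(754,50),.079),("knobtop",(748,92),.079),("knobtop",(692,90),.079),("dockTL",(30,33),.042),("TR",(592,31),.042),("BL",(75,552),.042),("redL",(135,310),.122),("redR",(458,308),.122),("redTop",(300,284),.122),("redBot",(300,340),.122),("tabL",(548,85),.054)]:
    p=onz(C,(220+uv[0]/3.8,35+uv[1]/3),z); q=p[:2]-D; print(n,p,q@X,q@Y)
print(D+X*-.06+Y*.086)
E
```

```text
knobtop [0.3874 0.1106 0.079 ] -0.06347415081218172 0.08062006178401498
knobtop [0.3848 0.1211 0.079 ] -0.06348359943959976 0.09147522210218266
knobtop [0.3945 0.123  0.079 ] -0.05361813851477761 0.09092490550516201
knobtop [0.3968 0.1118 0.079 ] -0.05408222819214328 0.07953954409686315
dockTL [ 0.4112 -0.0305  0.042 ] -0.07448472297877495 -0.062067292414741085
TR [0.3803 0.0911 0.042 ] -0.07511008232396696 0.06340672238405559
BL [0.5567 0.0072 0.042 ] 0.07578201538577087 -0.06062328790052813
redL [0.4754 0.0199 0.122 ] -6.845643313597001e-05 -0.02863978898860298
redR [0.4605 0.0775 0.122 ] -0.0005646167900210491 0.03086763833484312
redTop [0.4623 0.0481 0.122 ] -0.005930468682643267 0.001852609361061866
redBot [0.4746 0.0509 0.122 ] 0.006732019535054955 0.0016514182549698928
tabL [0.3983 0.0846 0.054 ] -0.05915649981779719 0.05280469010931095
[0.3895 0.1166]
```

arm_command(commands=[[25.5,13.5,8,0,-0.2],[25.5,13.5,8,0,-0.2],[25.5,13.5,8,0,-0.2],[25.5,13.5,8,0,-0.2],[25,13.6,8,0,-0.2],[0,0,17,0,-0.2],[0,0,30,0,-0.2],[0,0,30,0,-0.2],[0,0,15,0,-0.2],[0,0,10.5,0,-0.2]], grip_force=12)

```text
time: 4.6
tool_pos: [0.3909, 0.1159, 0.0779]
tool_rot: [[-0.97, -0.241, -0.002], [-0.241, 0.97, -0.0], [0.002, 0.0, -1.0]]
force: [0.0, -0.3, -0.0]
gripper_width: 0.0352
```

```bash
python3 - <<'E'
from h import *
s=observe(); print(s["tool_pos"],s["tool_rot"],s["gripper_width"],s["force"])
cv2.imwrite("pics/w2.png",snapshot("wrist"))
E
```

```text
[0.39093146 0.11591124 0.07794443] [[-9.70494874e-01 -2.41116454e-01 -1.59865178e-03]
 [-2.41116310e-01  9.70496184e-01 -2.85017851e-04]
 [ 1.62020795e-03  1.08852655e-04 -9.99998682e-01]] 0.03522617359893911 [ 0.00310365 -0.32305139 -0.00910966]
```

View pics/w2.png

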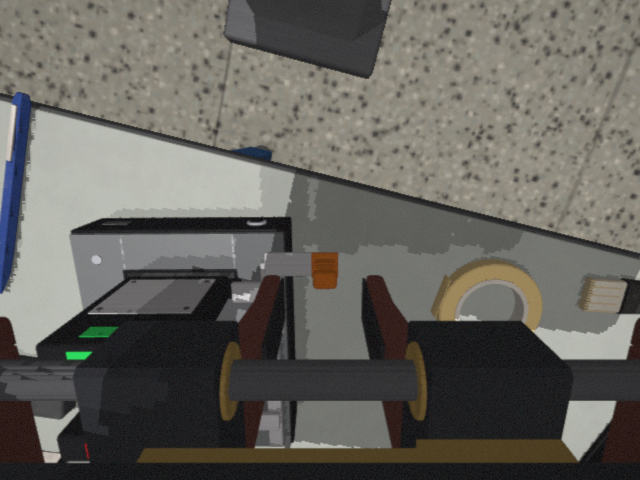

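```bash
python3 - <<'E'
from h import *
s=observe(); C=cam("wrist",s)
P=np.array(s["tool_pos"]);R=s["tool_rot"]
for o in [(0,0,.022),(.010,0,.022),(.010,-.0176,.022),(.010,.0176,.022),(0,0,0),(.0045,0,0),(0,0,.024)]: print(o,proj(C,P+R@np.array(o)))
D=np.array([.4683,.0487]);X=np.array([np.cos(np.radians(14)),np.sin(np.radians(14))]);Y=np.array([-X[1],X[0]])
for x in(-.063,-.054):
  for z in(.054,.079):
    p=D+X*x+Y*.086; print(x,z,proj(C,[*p,z]))
E
```

```text
(0, 0, 0.022) [322.1336885  268.60245862]
(0.01, 0, 0.022) [322.14130149 251.37868575]
(0.01, -0.0176, 0.022) [289.95935657 251.35530938]
(0.01, 0.0176, 0.022) [354.32024392 251.40205994]
(0, 0, 0) [322.07729557 283.80357445]
(0.0045, 0, 0) [322.08071731 275.34808799]
(0, 0, 0.024) [322.1382638  267.36915188]
-0.063 0.054 [325.77675865 261.91819584]
-0.063 0.079 [326.19261022 278.44825904]
-0.054 0.054 [325.74504468 277.13643566]
-0.054 0.079 [326.15169955 295.37541219]
```

arm_command(commands=[[3,1,-1,0,-1],[0,0,0,0,-1],[0,0,0,0,-1],[0,0,0,0,-1],[-3,0,0,0,-1],[-5,0,0,0,-1],[-5,0,0,0,-1],[-5,0,0,0,-1],[-4,0,0,0,-1],[-1,0,0,0,-1]], grip_force=12)

```text
time: 5.65
tool_pos: [0.4118, 0.1218, 0.08]
tool_rot: [[-0.971, -0.241, 0.0], [-0.241, 0.971, -0.0], [-0.0, -0.0, -1.0]]
force: [-0.9, -0.2, -0.7]
gripper_width: 0.0005
```

```bash
python3 - <<'E'
from h import *
s=observe(); print(s["time"],s["tool_pos"],s["gripper_width"],s["force"])
cv2.imwrite("pics/w3.png",snapshot("wrist"))
E
```

```text
5.65 [0.41175791 0.12178027 0.08004231] 0.0005239447206739512 [-0.88151834 -0.17590442 -0.7396124 ]
```

View pics/w3.png

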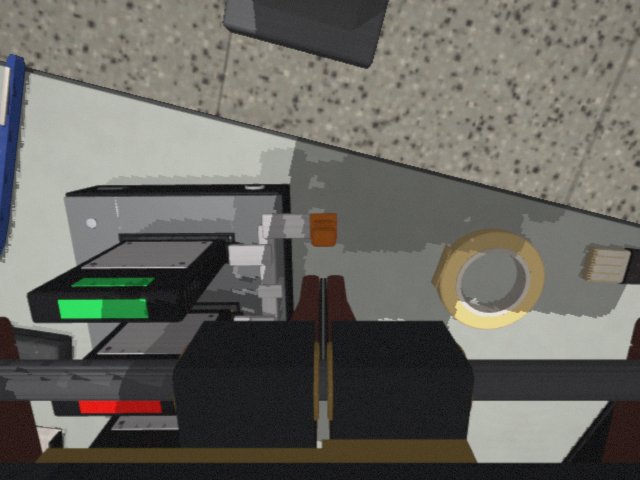

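```bash
python3 - <<'E'
from h import *
np.set_printoptions(precision=4,suppress=True)
a=snapshot("scene");b=snapshot("top")
cv2.imwrite("pics/s3.png",cv2.resize(a[200:360,260:460],None,fx=4,fy=3.75,interpolation=cv2.INTER_CUBIC))
cv2.imwrite("pics/t3.png",cv2.resize(b[180:340,340:540],None,fx=4,fy=3.75,interpolation=cv2.INTER_CUBIC))
s=observe(); C=cam("wrist",s);P=s["tool_pos"];R=s["tool_rot"]
for o in [(0,0,.022),(.010,0,.022),(0,0,0),(.01,0,0)]: print(o,proj(C,P+R@np.array(o)), proj(cam("scene"),P+R@np.array(o)),proj(cam("top"),P+R@np.array(o)))
D=np.array([.4683,.0487]);X=np.array([np.cos(np.radians(14)),np.sin(np.radians(14))]);Y=np.array([-X[1],X[0]])
for c in ((312,245),(335,245),(335,213),(312,213)):
  p=onz(C,c,.079)[:2]-D; p2=onz(C,c,.054)[:2]-D; print(c,p@X,p@Y,p2@X,p2@Y)
E
```

```text
(0, 0, 0.022) [322.1327 268.6044] [338.0954 294.5472] [381.6347 285.0837]
(0.01, 0, 0.022) [322.1403 251.3807] [335.5532 297.9631] [382.9361 290.2033]
(0, 0, 0) [322.0763 283.8057] [338.2216 288.6503] [383.1275 284.5449]
(0.01, 0, 0) [322.0839 264.8687] [335.6409 292.0907] [384.4602 289.779 ]
(312, 245) -0.05811488551591123 0.07978828769898125 -0.05068039298088637 0.0790634872634022
(335, 245) -0.05811103202086642 0.09099552295452407 -0.05067600318682209 0.09183045704784719
(335, 213) -0.07400575234795552 0.09086375549767431 -0.06878282521037045 0.091680351236573
(312, 213) -0.0740092085726528 0.07991193762220687 -0.0687867624451364 0.0792043458068052
```

View pics/s3.png

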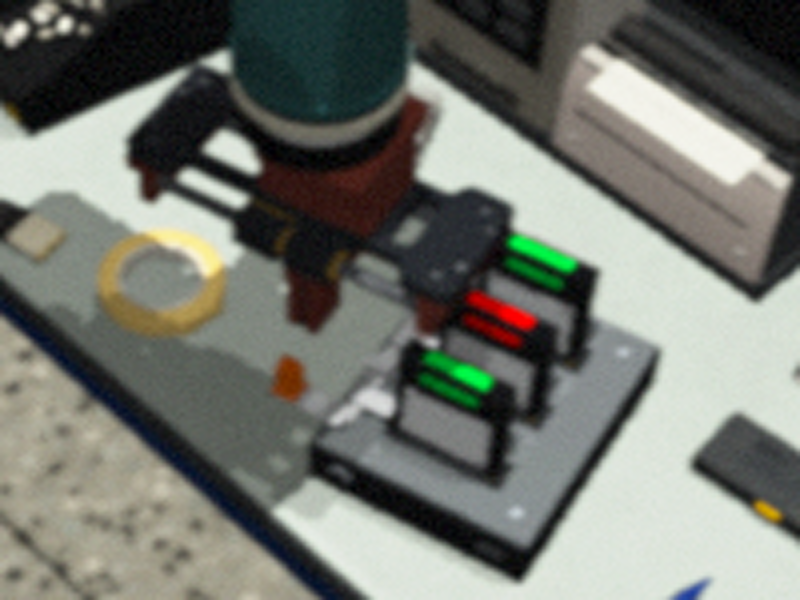

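View pics/t3.png

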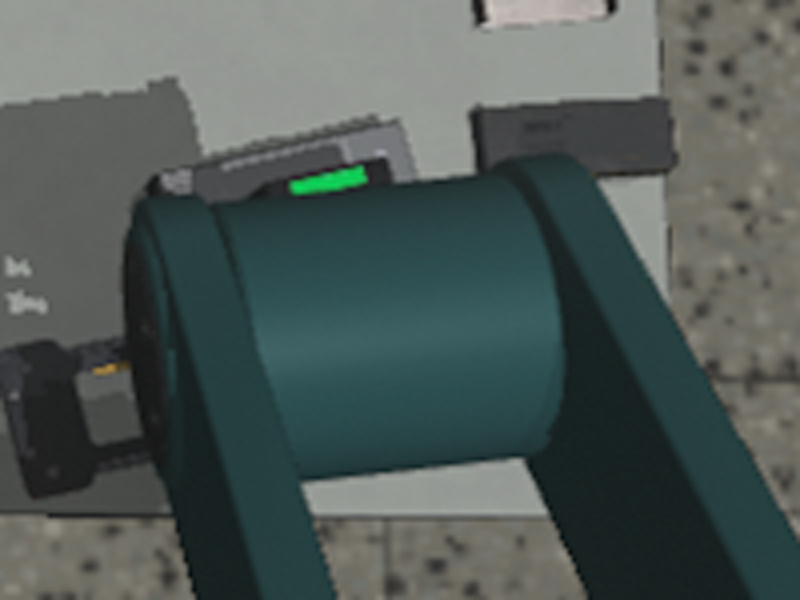

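arm_command(commands=[[0,0,-20,0,-0.1],[0,0,-20,0.149,-0.1],[0,0,-5,0.149,-0.1],[0,0,0,0.149,-0.1],[0,0,0,0.149,-0.1],[0,0,0,0.149,-0.1],[0,0,0,0.149,-0.1],[0,0,0,0.149,-0.1],[0,0,0,0.149,-0.1],[0,0,0,0.149,-0.1]])

```text
time: 6.8
tool_pos: [0.4104, 0.1215, 0.1249]
tool_rot: [[-0.45, 0.893, -0.001], [0.893, 0.45, -0.0], [0.0, -0.001, -1.0]]
force: [-0.3, 0.5, 0.2]
gripper_width: 0.0397
```

```bash
python3 - <<'E'
from h import *
plan((.388,.1175,.102),104,5)
E
```

```text
[np.float64(1.3), np.float64(-4.4), np.float64(4.6), np.float64(0.0445)]
[np.float64(1.1), np.float64(-4.4), np.float64(4.6), np.float64(0.0445)]
[np.float64(0.9), np.float64(-4.5), np.float64(4.6), np.float64(0.0445)]
[np.float64(0.7), np.float64(-4.5), np.float64(4.6), np.float64(0.0445)]
[np.float64(0.5), np.float64(-4.5), np.float64(4.6), np.float64(0.0445)]
```

arm_command(commands=[[1.3,-4.4,4.5,0.0445,-0.1],[1.1,-4.4,4.5,0.0445,-0.1],[1,-4.5,4.5,0.0445,-0.1],[0.7,-4.5,4.5,0.0445,-0.1],[0.5,-4.5,5,0.0445,-0.1],[0,0,0,0,-0.1],[0,0,0,0,-0.1],[0,0,0,0,-0.1],[0,0,0,0,-0.1],[0,0,0,0,-0.1]])

```text
time: 7.8
tool_pos: [0.3888, 0.1176, 0.1022]
tool_rot: [[-0.248, 0.969, 0.0], [0.969, 0.248, -0.0], [-0.0, 0.0, -1.0]]
force: [0.6, 0.7, -0.4]
gripper_width: 0.0393
```

```bash
python3 - <<'E'
from h import *
s=observe(); print(s["time"],s["tool_pos"],s["tool_rot"][:,0])
cv2.imwrite("pics/w4.png",snapshot("wrist"))
a=snapshot("scene")
cv2.imwrite("pics/s4.png",cv2.resize(a[200:360,260:460],None,fx=4,fy=3.75,interpolation=cv2.INTER_CUBIC))
P=s["tool_pos"];R=s["tool_rot"]
for o in [(0,0,.022),(0,-.02,.022),(0,.02,.022),(0,-.02,0),(0,.02,0)]: print(o,proj(cam("wrist",s),P+R@np.array(o)), proj(cam("scene"),P+R@np.array(o)))
E
```

```text
7.8 [0.38880365 0.11756006 0.10222762] [-2.48192136e-01  9.68710813e-01 -1.57534876e-04]
(0, 0, 0.022) [322.47688814 269.3311634 ] [331.88773402 295.98552862]
(0, -0.02, 0.022) [286.37043493 269.31248568] [326.65062148 303.08059643]
(0, 0.02, 0.022) [358.5761267 269.3498374] [337.02593834 289.02445841]
(0, -0.02, 0) [282.38550898 284.54291409] [326.5936364  297.11154803]
(0, 0.02, 0) [362.56890673 284.5810127 ] [337.13112491 282.95166761]
```

View pics/w4.png

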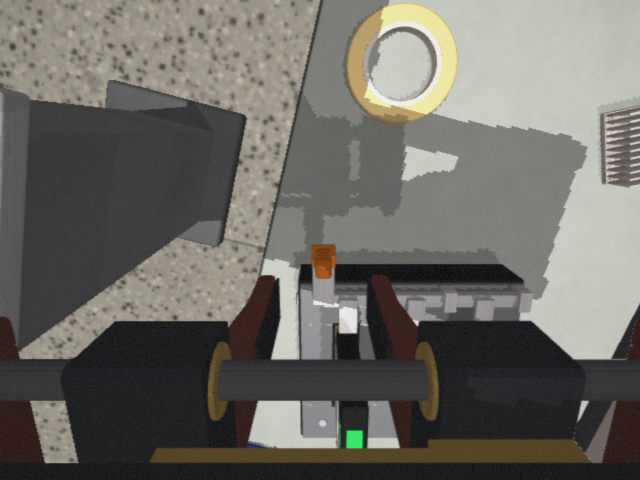

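View pics/s4.png

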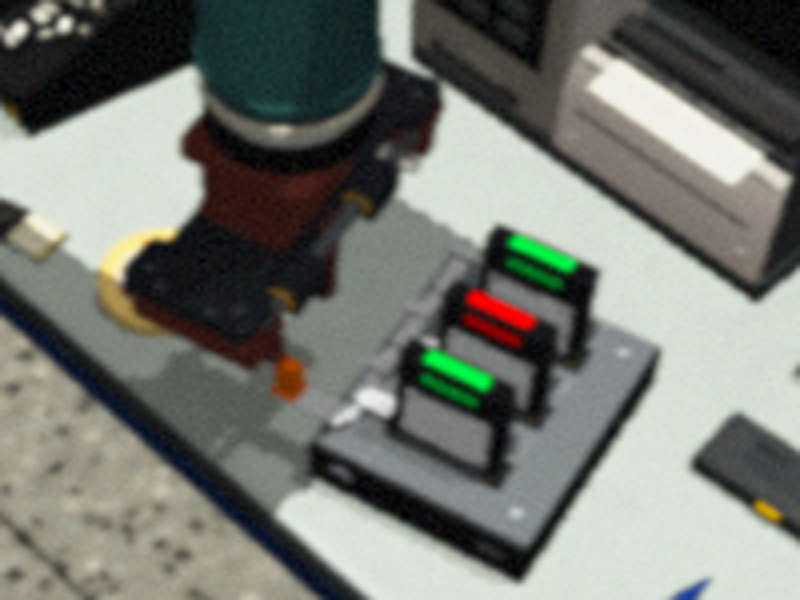

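arm_command(commands=[[1,0,5,0,-0.1],[1,0,5,0,-0.1],[0,0,5,0,-0.1],[0,0,5,0,-0.1],[0,0,5,0,-0.1],[0,0,5,0,-0.1],[0,0,5,0,-0.1],[0,0,5,0,-0.1],[0,0,0,0,-0.1],[0,0,0,0,-0.1]])

```text
time: 8.9
tool_pos: [0.3879, 0.1194, 0.0619]
tool_rot: [[-0.248, 0.969, -0.0], [0.969, 0.248, -0.0], [-0.0, -0.0, -1.0]]
force: [0.3, 0.4, 0.0]
gripper_width: 0.0397
```

```bash
python3 - <<'E'
from h import *
s=observe(); print(s["time"],s["tool_pos"],s["tool_rot"][:,0],s["force"])
cv2.imwrite("pics/w5.png",snapshot("wrist"))
a=snapshot("scene")
cv2.imwrite("pics/s5.png",cv2.resize(a[240:340,300:420],None,fx=6.6,fy=6,interpolation=cv2.INTER_CUBIC))
P=s["tool_pos"];R=s["tool_rot"]
for o in [(0,0,.022),(0,-.02,.022),(0,.02,.022),(0,-.02,0),(0,.02,0)]: print(o,proj(cam("wrist",s),P+R@np.array(o)), (proj(cam("scene"),P+R@np.array(o))-[300,240])*[6.6,6])
E
```

```text
8.9 [0.38787559 0.1194334  0.06193777] [-2.47826905e-01  9.68804327e-01 -3.24943550e-05] [0.34283617 0.36816201 0.00566972]
(0, 0, 0.022) [322.47703141 269.33122007] [203.87462011 397.58510141]
(0, -0.02, 0.022) [286.37057806 269.3125423 ] [170.19961298 439.49918388]
(0, 0.02, 0.022) [358.57627053 269.34989411] [236.93057643 356.44152945]
(0, -0.02, 0) [282.3856651  284.54296875] [169.78663416 405.60916376]
(0, 0.02, 0) [362.56906421 284.58106765] [237.53173162 321.9312441 ]
```

View pics/w5.png

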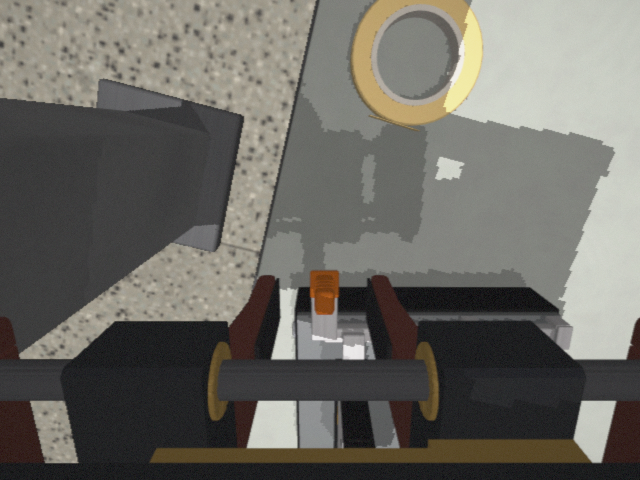

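View pics/s5.png

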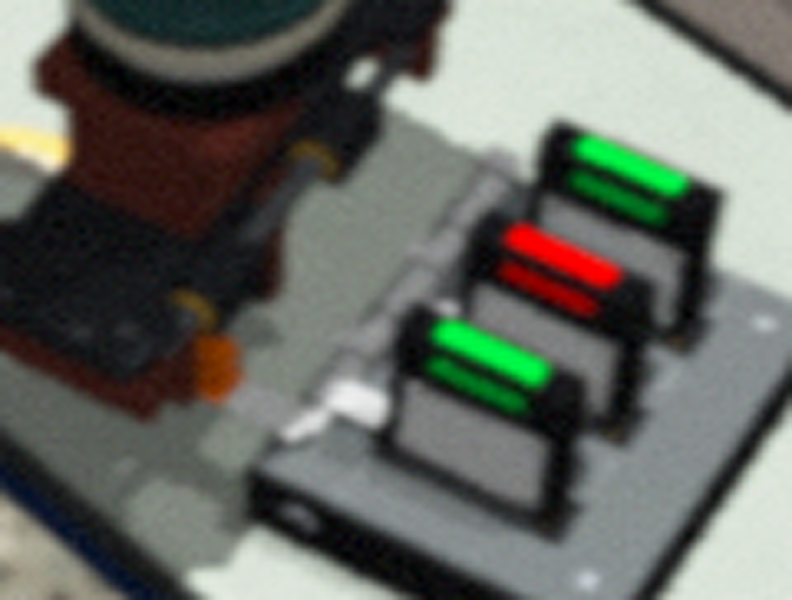

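arm_command(commands=[[0,0,3,0,-0.1],[0,0,0,0,-0.6],[0,0,0,0,-1],[0,0,0,0,-1],[0,0,0,0,-1],[0,0,0,0,-1],[0,0,0,0,-1],[0,0,0,0,-1],[0,0,0,0,-1],[0,0,0,0,-1]], grip_force=10)

```text
time: 10.0
tool_pos: [0.3881, 0.1195, 0.0591]
tool_rot: [[-0.248, 0.969, 0.0], [0.969, 0.248, -0.0], [-0.0, 0.0, -1.0]]
force: [1.1, -0.3, 1.3]
gripper_width: 0.0082
```

arm_command(commands=[[0,2,0,0,-1],[0,3,0,0,-1],[0,3,0,0,-1],[0,3,0,0,-1],[0,3,0,0,-1],[0,3,0,0,-1],[0,3,0,0,-1],[0,2,0,0,-1],[0,0,0,0,-1],[0,0,0,0,-1]])

```text
time: 11.0
tool_pos: [0.4095, 0.125, 0.059]
tool_rot: [[-0.248, 0.969, 0.0], [0.969, 0.248, -0.0], [-0.0, 0.0, -1.0]]
force: [-0.9, -0.0, 2.8]
gripper_width: 0.0086
```

```bash
python3 - <<'E'
from h import *
s=observe(); print(s["time"],s["tool_pos"],s["tool_rot"][:,0],s["force"],s["gripper_width"])
cv2.imwrite("pics/w6.png",snapshot("wrist"))
a=snapshot("scene")
cv2.imwrite("pics/s6.png",cv2.resize(a[240:340,300:420],None,fx=6.6,fy=6,interpolation=cv2.INTER_CUBIC))
E
```

```text
11.0 [0.40947224 0.12496155 0.05904815] [-2.47845402e-01  9.68799593e-01 -7.51076798e-05] [-0.91485789 -0.03473582  2.75978102] 0.008558675852072041
```

View pics/w6.png

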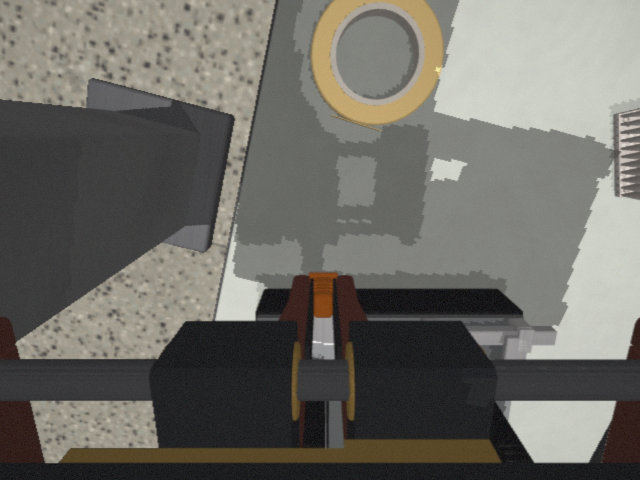

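View pics/s6.png

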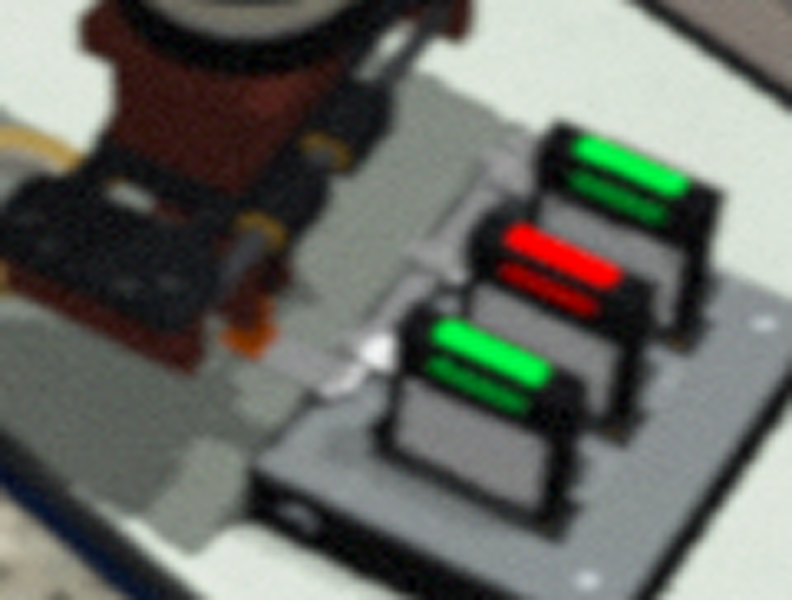

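```bash
python3 - <<'E'
from h import *
np.set_printoptions(precision=1,suppress=True)
s=observe();P=s["tool_pos"];R=s["tool_rot"];C=cam("wrist",s)
for x in(-.01,0,.01):
  for z in (-.02,-.01,0,.01,.022):
    o=np.array((x,-.011,z)); print(x,z,proj(C,P+R@o),(proj(cam("scene"),P+R@o)-[300,240])*[6.6,6])
im=cv2.imread("pics/w6.png");cv2.imwrite("pics/w6c.png",cv2.resize(im[250:350,260:390],None,fx=6,fy=6,interpolation=cv2.INTER_CUBIC))
E
```

```text
-0.01 -0.02 [298.3 321.8] [250.6 325.5]
-0.01 -0.01 [299.6 311.9] [250.3 341.6]
-0.01 0 [300.7 303. ] [249.9 357.5]
-0.01 0.01 [301.7 294.9] [249.6 373.1]
-0.01 0.022 [302.9 286.1] [249.2 391.6]
0 -0.02 [298.  301.6] [223.1 312.5]
0 -0.01 [299.3 292.6] [223.  328.6]
0 0 [300.4 284.6] [222.8 344.5]
0 0.01 [301.5 277.2] [222.6 360.2]
0 0.022 [302.6 269.3] [222.4 378.7]
0.01 -0.02 [297.6 280.8] [195.8 299.5]
0.01 -0.01 [298.9 272.8] [195.8 315.7]
0.01 0 [300.1 265.6] [195.8 331.6]
0.01 0.01 [301.2 259.1] [195.9 347.3]
0.01 0.022 [302.4 252.1] [195.9 365.9]
```

View pics/w6c.png

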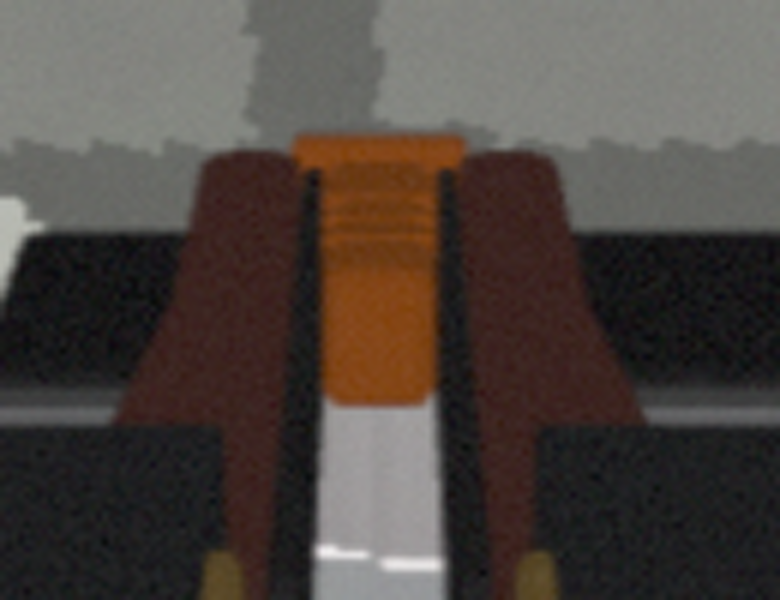

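arm_command(commands=[[0,0,0,0,-0.4],[0,0,0,0,-0.3],[0,0,-15,0,-0.3],[0,0,-35,0,1],[0,0,-35,-0.149,1],[0,0,-15,-0.149,1],[0,0,0,-0.149,1],[0,0,0,-0.149,1],[0,0,0,-0.149,1],[0,0,0,-0.149,1]])

```text
time: 12.1
tool_pos: [0.4096, 0.1249, 0.1592]
tool_rot: [[-0.913, 0.408, 0.001], [0.408, 0.913, -0.0], [-0.001, 0.0, -1.0]]
force: [0.7, 0.1, 0.1]
gripper_width: 0.0832
```

```bash
python3 - <<'E'
from h import *
plan((.4683-.002,.0487,.16),194,8)
s=observe(); print(s["tool_pos"])
E
```

```text
[np.float64(-10.4), np.float64(-5.8), np.float64(-0.1), np.float64(-0.0831)]
[np.float64(-9.8), np.float64(-6.6), np.float64(-0.1), np.float64(-0.0831)]
[np.float64(-9.2), np.float64(-7.4), np.float64(-0.1), np.float64(-0.0831)]
[np.float64(-8.6), np.float64(-8.2), np.float64(-0.1), np.float64(-0.0831)]
[np.float64(-7.9), np.float64(-8.9), np.float64(-0.1), np.float64(-0.0831)]
[np.float64(-7.1), np.float64(-9.5), np.float64(-0.1), np.float64(-0.0831)]
[np.float64(-6.3), np.float64(-10.1), np.float64(-0.1), np.float64(-0.0831)]
[np.float64(-5.5), np.float64(-10.5), np.float64(-0.1), np.float64(-0.0831)]
[0.40964031 0.12492104 0.15917688]
```

arm_command(commands=[[-10.5,-6,0,-0.083,1],[-10,-6.5,0,-0.083,1],[-9,-7.5,0,-0.083,1],[-8.5,-8,0,-0.083,1],[-8,-9,0,-0.083,1],[-7,-9.5,0,-0.083,1],[-6.5,-10,0,-0.083,1],[-5.5,-10.5,0,-0.083,1],[0,0,0,0,1],[0,0,0,0,1]])

```text
time: 13.1
tool_pos: [0.4655, 0.0484, 0.1589]
tool_rot: [[-0.973, -0.233, -0.0], [-0.233, 0.973, 0.0], [0.0, 0.0, -1.0]]
force: [-0.3, 0.4, -0.1]
gripper_width: 0.0878
```

```bash
python3 - <<'E'
from h import *
s=observe(); print(s["time"],s["tool_pos"],s["tool_rot"][:,0],s["force"],s["gripper_width"])
cv2.imwrite("pics/w7.png",snapshot("wrist"))
a=snapshot("scene")
cv2.imwrite("pics/s7.png",cv2.resize(a[220:340,300:450],None,fx=5.3,fy=5,interpolation=cv2.INTER_CUBIC))
D=np.array([.4683,.0487]);X=np.array([np.cos(np.radians(14)),np.sin(np.radians(14))]);Y=np.array([-X[1],X[0]])
q=s["tool_pos"][:2]-D;print(q@X,q@Y)
E
```

```text
13.1 [0.46545446 0.0484363  0.15891545] [-9.72565099e-01 -2.32630759e-01  2.42057040e-04] [-0.25856584  0.43124566 -0.11489363] 0.08779002869255556
-0.0028248083008478703 0.0004325278100863974
```

View pics/w7.png

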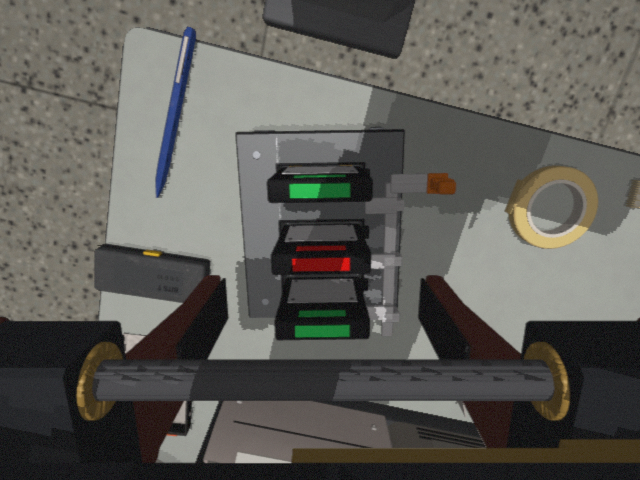

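View pics/s7.png

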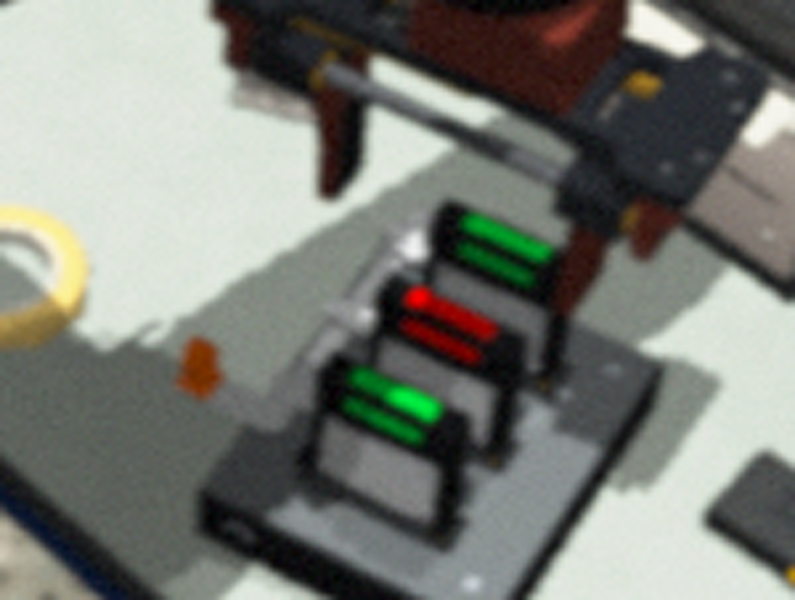

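```bash
python3 - <<'E'
from h import *
np.set_printoptions(precision=1,suppress=True)
s=observe();P=s["tool_pos"];R=s["tool_rot"];C=cam("wrist",s)
for x in(-.01,0,.01):
  for z in (-.02,-.01,0,.01,.022):
    o=np.array((x,.044,z)); o2=o+[0,.0135,0];f=lambda o:(proj(cam("scene"),P+R@o)-[300,220])*[5.3,5]
    o3=o*[1,-1,1]
    print(x,z,proj(C,P+R@o),f(o),f(o2),f(o3))
# knob position now in w7
D=np.array([.4683,.0487]);X=np.array([np.cos(np.radians(14)),np.sin(np.radians(14))]);Y=np.array([-X[1],X[0]])
for u in[(428,194),(455,194),(430,173)]:
  p=onz(C,u,.079)[:2]-D;print(p@X*1e3,p@Y*1e3)
for z,uv in [(.122,(324,265))]:
  p=onz(C,uv,z)[:2]-D;print('red',p@X*1e3,p@Y*1e3)
E
```

```text
-0.01 -0.02 [418.5 321.1] [364.5 163.4] [332.6 148.5] [579.4 264.1]
-0.01 -0.01 [413.5 311.2] [363.  179.1] [331.3 164.2] [576.2 279.5]
-0.01 0 [409.  302.3] [361.5 194.6] [330.  179.7] [573.1 294.6]
-0.01 0.01 [405.  294.2] [360.  209.8] [328.8 195. ] [570.  309.6]
-0.01 0.022 [400.6 285.5] [358.2 227.8] [327.3 213. ] [566.4 327.2]
0 -0.02 [420.1 300.9] [350.6 180.7] [318.6 165.7] [566.2 282.5]
0 -0.01 [414.9 292. ] [349.2 196.4] [317.4 181.3] [563.1 297.8]
0 0 [410.3 283.9] [347.8 211.8] [316.2 196.8] [560.1 312.9]
0 0.01 [406.1 276.6] [346.4 226.9] [315.1 212. ] [557.1 327.7]
0 0.022 [401.6 268.7] [344.7 244.9] [313.7 230. ] [553.5 345.3]
0.01 -0.02 [421.6 280.1] [336.5 198.2] [304.5 183. ] [552.9 301. ]
0.01 -0.01 [416.3 272.1] [335.2 213.8] [303.4 198.6] [549.9 316.3]
0.01 0 [411.5 264.9] [333.9 229.2] [302.3 214. ] [546.9 331.3]
0.01 0.01 [407.2 258.4] [332.6 244.3] [301.2 229.2] [544.  346.1]
0.01 0.022 [402.6 251.4] [331.1 262.1] [300.  247.1] [540.5 363.5]
-35.02041734898177 72.65964869123358
-34.886513411533286 90.92879135215476
-49.09864342530875 73.05985441877236
red 0.04292217688981016 1.9200289022190138
```

arm_command(commands=[[-2,0.5,10,-0.009,1],[0,0,20,0,1],[0,0,20,0,1],[0,0,20,0,1],[0,0,8,0,1],[0,0,0,0,1],[0,-4,0,0,1],[0,-4,0,0,1],[0,-3,0,0,1],[0,-1,0,0,1]])

```text
time: 14.2
tool_pos: [0.4711, 0.0372, 0.0817]
tool_rot: [[-0.97, -0.244, 0.001], [-0.244, 0.97, -0.0], [-0.001, -0.001, -1.0]]
force: [-0.4, 0.1, -0.1]
gripper_width: 0.0876
```

```bash
python3 - <<'E'
from h import *
s=observe(); print(s["time"],s["tool_pos"],s["tool_rot"][:,0],s["force"],s["gripper_width"])
cv2.imwrite("pics/w8.png",snapshot("wrist"))
a=snapshot("scene")
cv2.imwrite("pics/s8.png",cv2.resize(a[220:340,300:450],None,fx=5.3,fy=5,interpolation=cv2.INTER_CUBIC))
E
```

```text
14.2 [0.47105723 0.03717557 0.08167703] [-0.96985364 -0.24368456 -0.00132666] [-0.43446583  0.10133145 -0.05855883] 0.08757795800091348
```

View pics/w8.png

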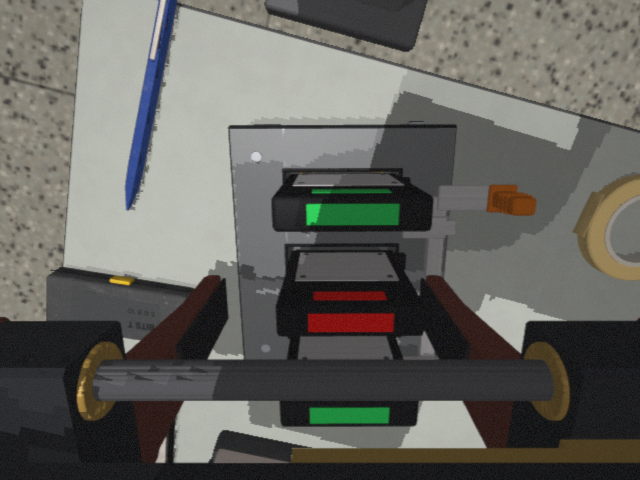

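View pics/s8.png

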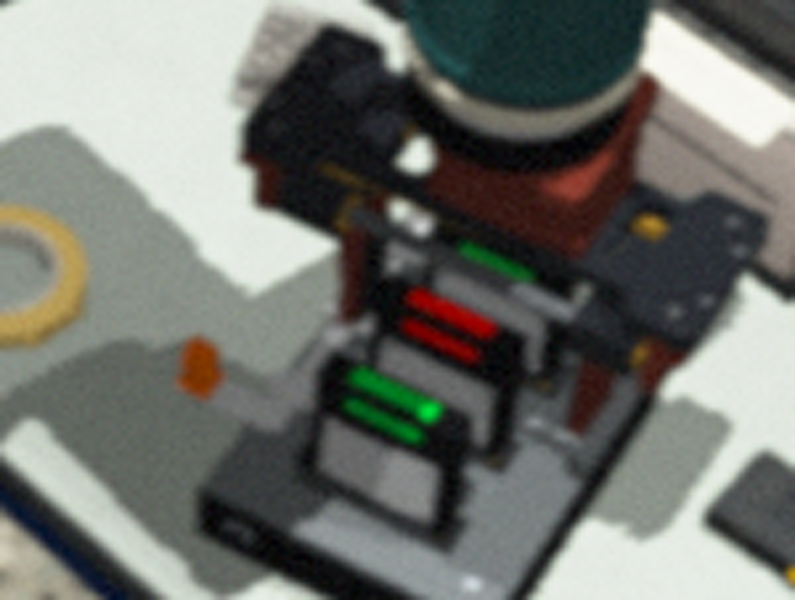

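arm_command(commands=[[0,-2,0,0,1],[0,-2,0,0,1],[0,-2,0,0,1],[0,-2,0,0,1],[0,-2,0,0,1],[0,-2,0,0,1],[0,-2,0,0,1],[0,-2,0,0,1],[0,0,0,0,1],[0,0,0,0,1]])

```text
time: 15.3
tool_pos: [0.4741, 0.0234, 0.0815]
tool_rot: [[-0.97, -0.244, -0.0], [-0.244, 0.97, 0.002], [-0.0, 0.002, -1.0]]
force: [-1.5, 2.9, 3.6]
gripper_width: 0.0878
```

```bash
cat > look.py <<'E'
import sys
from h import *
n=sys.argv[1]
s=observe(); print(round(s["time"],2),s["tool_pos"],s["force"],s["moment"],s["gripper_width"])
cv2.imwrite(f"pics/w{n}.png",snapshot("wrist"))
a=snapshot("scene")
cv2.imwrite(f"pics/s{n}.png",cv2.resize(a[220:340,300:450],None,fx=5.3,fy=5,interpolation=cv2.INTER_CUBIC))
E
python3 look.py 9
```

```text
15.3 [0.47406936 0.02339191 0.08153922] [-1.47457044  2.8978214   3.62736226] [ 0.76704758  0.19693303 -0.0674769 ] 0.08779549920095008
```

View pics/w9.png

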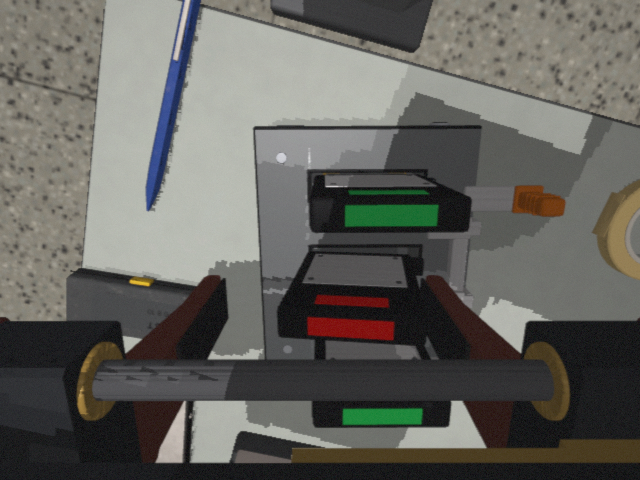

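View pics/s9.png

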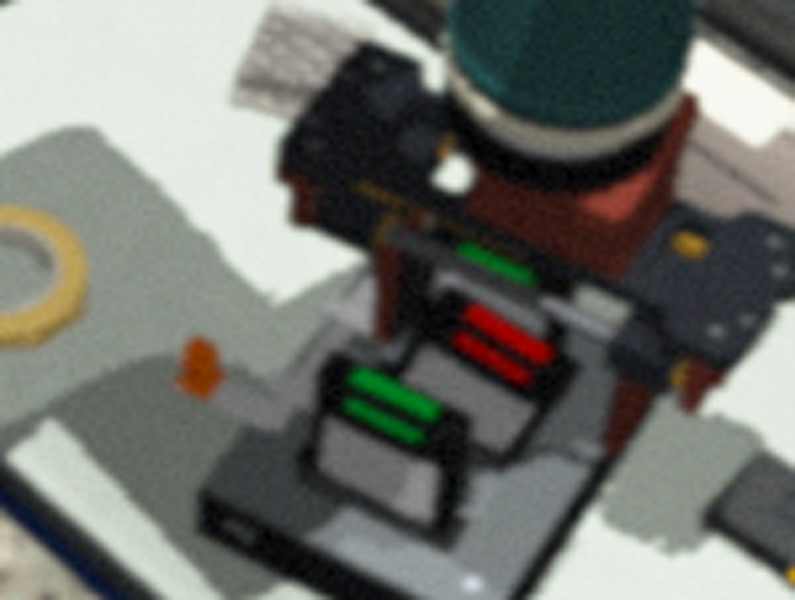

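arm_command(commands=[[0,-1,0,0,1],[0,-1,0,0,1],[0,-1,0,0,1],[0,0,0,0,1],[0,0,0,0,1],[0,0,0,0,1],[0,0,0,0,1],[0,0,0,0,1],[0,0,0,0,1],[0,0,0,0,1]])

```text
time: 16.4
tool_pos: [0.475, 0.0193, 0.0811]
tool_rot: [[-0.97, -0.244, -0.0], [-0.244, 0.97, -0.0], [0.0, -0.0, -1.0]]
force: [0.9, -0.5, 0.5]
gripper_width: 0.0878
```

```bash
python3 look.py 10; python3 - <<'E'
import cv2
im=cv2.imread("pics/s10.png");cv2.imwrite("pics/s10c.png",im)
E
```

```text
16.4 [0.4749793  0.01927355 0.08106766] [ 0.8692626  -0.48356363  0.4679647 ] [ 0.05865593  0.04255616 -0.01941599] 0.08777859868492323
```

View pics/s10.png

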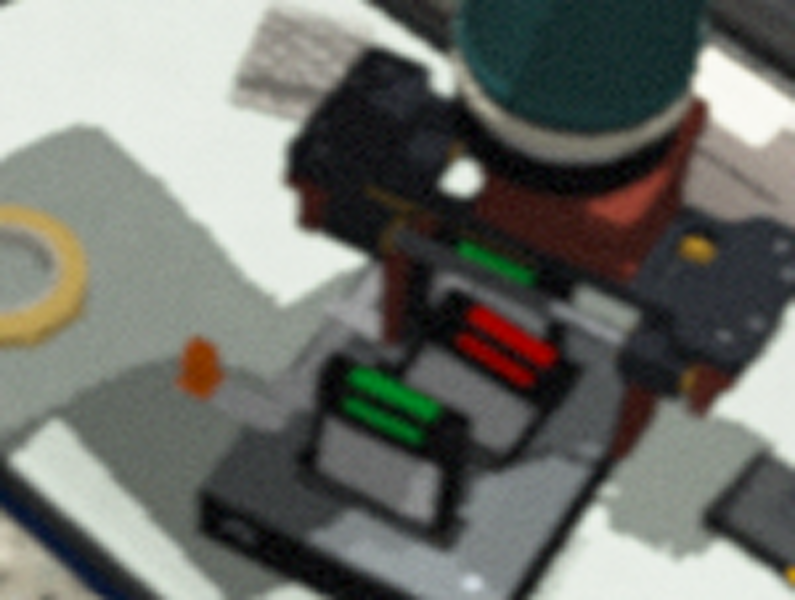

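View pics/w10.png

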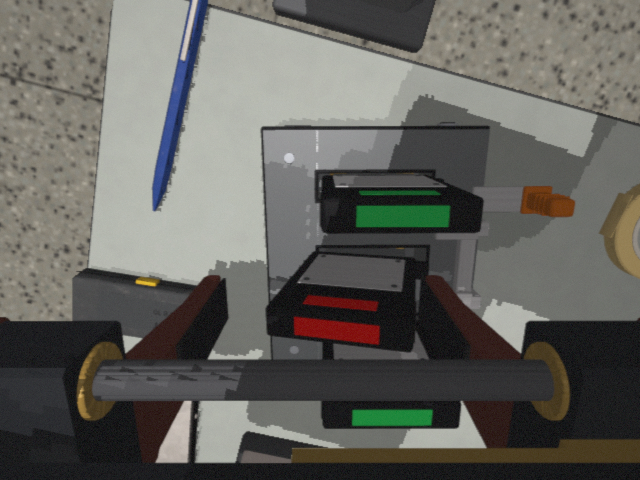

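arm_command(commands=[[0,6,0,0,1],[0,6,0,0,1],[0,6,0,0,1],[0,6,0,0,1],[0,3,0,0,1],[0,3,0,0,1],[0,3,0,0,1],[0,3,0,0,1],[0,3,0,0,1],[0,3,0,0,1]])

```text
time: 17.5
tool_pos: [0.4647, 0.0602, 0.081]
tool_rot: [[-0.97, -0.244, -0.0], [-0.244, 0.97, -0.0], [0.0, -0.0, -1.0]]
force: [-0.3, -0.2, 0.0]
gripper_width: 0.0876
```

arm_command(commands=[[0,2,0,0,1],[0,2,0,0,1],[0,1,0,0,1],[0,0,0,0,1],[0,0,0,0,1],[0,0,0,0,1],[0,0,0,0,1],[0,0,0,0,1],[0,0,0,0,1],[0,0,0,0,1]])

```text
time: 18.5
tool_pos: [0.4635, 0.0648, 0.0811]
tool_rot: [[-0.97, -0.244, -0.0], [-0.244, 0.97, -0.0], [0.0, -0.0, -1.0]]
force: [0.1, -0.2, -0.7]
gripper_width: 0.0881
```

```bash
python3 look.py 11
```

```text
18.5 [0.46351258 0.06483008 0.08105319] [ 0.06066207 -0.24979449 -0.72078707] [0.07783069 0.00377751 0.03988818] 0.08812341749151212
```

View pics/s11.png

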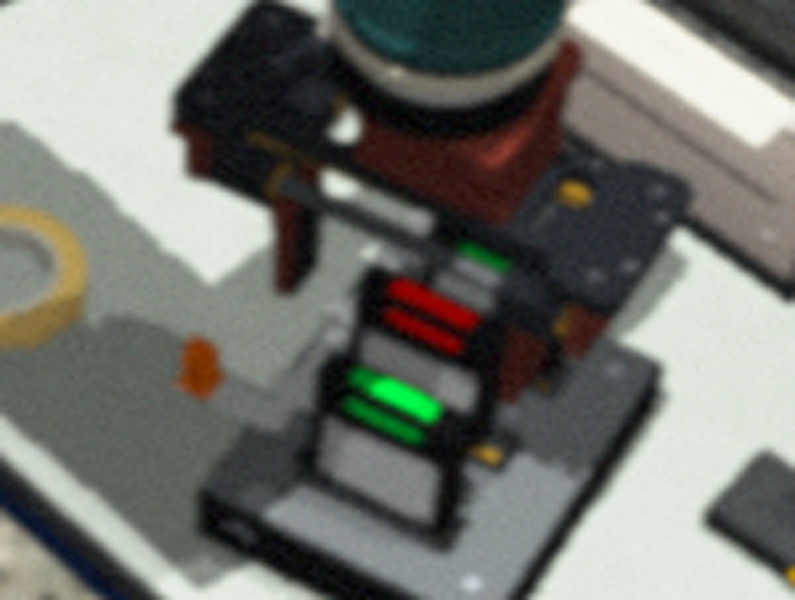

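View pics/w11.png

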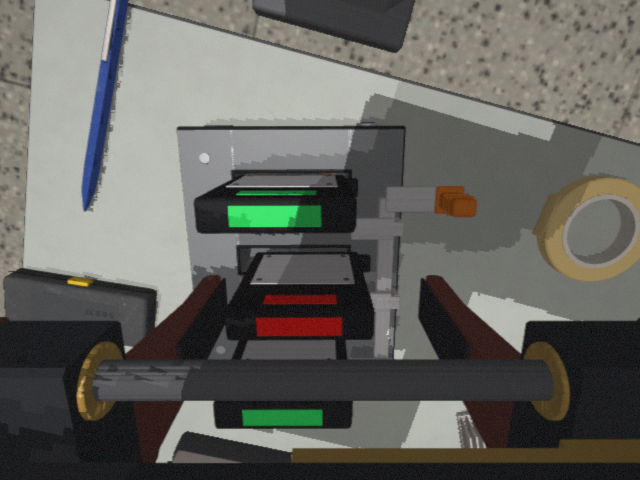

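```bash
cat > lean.py <<'E'
import sys
from h import *
np.set_printoptions(precision=1,suppress=True)
# fit pose (y offset, z lift, lean) from red top bar ends in wrist picture n, using stored state
s=observe(); n=sys.argv[1]
D=np.array([.4683,.0487]);X=np.array([np.cos(np.radians(14)),np.sin(np.radians(14))]);Y=np.array([-X[1],X[0]])
w=cv2.imread(f"pics/w{n}.png"); sc=cv2.imread(f"pics/s{n}.png")
C=cam("wrist",s);S=cam("scene")
def ends(im,area):
    b,g,r=[im[:,:,i].astype(int) for i in range(3)]
    m=((r>110)&(g<60)&(b<60)).astype(np.uint8)
    k,l,st,ce=cv2.connectedComponentsWithStats(m)
    out=[]
    for i in range(1,k):
        if st[i,4]>area:
            ys,xs=np.where(l==i); out.append((st[i,4],cv2.boxPoints(cv2.minAreaRect(np.c_[xs,ys].astype(np.float32))),ce[i]))
    return out
for a,bx,c in ends(w,100): print("w",a,c,bx.tolist())
for a,bx,c in ends(sc,300): print("s",a,c/[5.3,5]+[300,220],(bx/[5.3,5]+[300,220]).tolist())
E
python3 lean.py 11
```

```text
w 1509 [298.3 326.4] [[256.0, 318.0], [341.0, 318.0], [341.0, 335.0], [256.0, 335.0]]
s 392 [394.7 250.3] [[391.30592202240564, 251.51790466308594], [397.05569861070165, 246.85720520019532], [398.5820266435731, 248.97292785644532], [392.83225005527714, 253.63362731933594]]
s 1326 [381.9 280.7] [[373.7527984043337, 278.5397644042969], [375.10146806824883, 275.4606506347656], [389.95823122420404, 282.7722961425781], [388.6095615602889, 285.8514099121094]]
s 509 [380.5 286.4] [[374.02699596477004, 284.1110778808594], [374.7677785045696, 282.4692321777344], [386.4113170695755, 288.37200317382815], [385.670534529776, 290.01384887695315]]
s 1078 [337.9 293.8] [[333.46337084500294, 289.8277587890625], [339.1143510926445, 287.95587158203125], [341.8136078456663, 297.1117431640625], [336.16262759802476, 298.98363037109374]]
```

```bash
cat > fit.py <<'E'
import sys
from h import *
from scipy.optimize import least_squares
np.set_printoptions(precision=4,suppress=True)
def fit(wl,wr,sl,sr,s):
    # wl: wrist midpoints of bar's -y end, +y end ; scene midpoints of +y end(left), -y end(right)
    D=np.array([.4683,.0487]);X=np.array([np.cos(np.radians(14)),np.sin(np.radians(14))]);Y=np.array([-X[1],X[0]])
    C=cam("wrist",s);S=cam("scene")
    def pt(p,yl):
        x,y,z,a=p; yy=y+yl*np.cos(a)+.110*np.sin(a); zz=z-yl*np.sin(a)+.110*np.cos(a)
        q=D+X*x+Y*yy; return [q[0],q[1],zz]
    def f(p):
        m,q=pt(p,-.0174),pt(p,.0174)
        return np.r_[proj(C,m)-wl,proj(C,q)-wr,(proj(S,q)-sl),(proj(S,m)-sr)]
    r=least_squares(f,[0,0,.015,0]); 
    x,y,z,a=r.x
    print("x,y,z foot centre, lean(+=top to +y):",r.x,"res",np.abs(r.fun).max())
    for n,yl in(("left corner",.023),("right corner",-.023)): print(n,"lift mm",1e3*(z-yl*np.sin(a)-.012))
if __name__=="__main__":
    s=observe()
    fit((256,326.5),(341,326.5),(374.4,277),(389.3,284.3),s)
E
python3 fit.py
python3 - <<'E'
import sys; sys.path.insert(0,'.')
from fit import *
s=dict(np.load("st1.npy",allow_pickle=True).item())
im=cv2.imread("pics/scene0.png");b,g,r=[im[:,:,i].astype(int) for i in range(3)]
m=((r>110)&(g<60)&(b<60)).astype(np.uint8);m[:255]=0;m[320:]=0;m[:,:360]=0
k,l,st,ce=cv2.connectedComponentsWithStats(m)
for i in range(1,k): 
    if st[i,4]>5:
        ys,xs=np.where(l==i);print(st[i],cv2.boxPoints(cv2.minAreaRect(np.c_[xs,ys].astype(np.float32))).tolist())
E
```

```text
x,y,z foot centre, lean(+=top to +y): [0.0026 0.0065 0.0085 0.007 ] res 0.6947297747810239
left corner lift mm -3.664943102682155
right corner lift mm -3.34082000326524
[377 278  17  10  78] [[376.0000305175781, 280.0000305175781], [378.0000305175781, 276.0000305175781], [394.0000305175781, 284.0000305175781], [392.0000305175781, 288.0000305175781]]
```

```bash
python3 - <<'E'
import sys
from fit import *
s=dict(observe())
# w7/s7 home reference
for n,pos,rx in (("7",[0.46545446,0.0484363,0.15891545],[-.97256,-.23263]),("8",[.47105723,.03717557,.08167703],[-.96985,-.24368])):
    X=np.array([*rx,0]);X/=np.linalg.norm(X);Z=np.array([0,0,-1.]);Yv=np.cross(Z,X)
    s["tool_pos"]=np.array(pos);s["tool_rot"]=np.c_[X,Yv,Z]
    w=cv2.imread(f"pics/w{n}.png");sc=cv2.imread(f"pics/s{n}.png")
    for im,ar in((w,100),(sc,300)):
        b,g,r=[im[:,:,i].astype(int) for i in range(3)]
        m=((r>110)&(g<60)&(b<60)).astype(np.uint8);k,l,st,ce=cv2.connectedComponentsWithStats(m)
        for i in range(1,k):
            if st[i,4]>ar:
                ys,xs=np.where(l==i);bx=cv2.boxPoints(cv2.minAreaRect(np.c_[xs,ys].astype(np.float32)))
                print(n,st[i],(bx/[5.3,5]+[300,220]).round(1).tolist() if ar==300 else bx.round(1).tolist())
    if n=="7":sv7=dict(s)
    else: sv8=dict(s)
import pickle;pickle.dump((sv7,sv8),open("sv.pkl","wb"))
E
```

```text
7 [292 258  58  13 692] [[292.0, 270.0], [292.0, 258.0], [349.0, 258.0], [349.0, 270.0]]
7 [547  13  41  30 538] [[402.7, 226.8], [410.3, 221.8], [412.0, 224.7], [404.4, 229.7]]
7 [ 405  286   89   51 1643] [[375.9, 280.7], [377.6, 276.3], [394.2, 283.4], [392.5, 287.9]]
7 [412 327  61  31 348] [[377.6, 285.9], [378.1, 284.8], [389.4, 290.5], [388.8, 291.7]]
7 [ 184  343   34   51 1048] [[333.7, 297.2], [336.8, 288.2], [342.7, 290.5], [339.6, 299.5]]
8 [ 308  314   86   18 1528] [[308.0, 314.0], [393.0, 314.0], [393.0, 331.0], [308.0, 331.0]]
8 [549 156  60  44 763] [[403.2, 257.0], [414.4, 250.9], [416.6, 255.4], [405.4, 261.5]]
8 [ 411  292   83   43 1419] [[377.2, 280.3], [378.6, 276.9], [393.6, 284.3], [392.1, 287.6]]
8 [410 324  62  33 453] [[377.0, 285.8], [377.6, 284.5], [389.2, 290.3], [388.6, 291.6]]
8 [ 184  344   34   49 1109] [[334.2, 297.6], [336.3, 288.5], [342.1, 289.9], [340.1, 299.0]]
```

```bash
python3 - <<'E'
import pickle
from fit import *
sv7,sv8=pickle.load(open("sv.pkl","rb")); now=observe()
print("home");fit((308,322.5),(393.5,322.5),(377.9,278.6),(392.9,286),sv8)
print("home7");fit((292,264),(349.5,264),(376.8,278.5),(393.3,285.6),sv7)
print("now");fit((256,326.5),(341.5,326.5),(374.4,277),(389.3,284.3),now)
w=cv2.imread("pics/w11.png");cv2.imwrite("pics/w11c.png",cv2.resize(w[225:365,170:430],None,fx=3,fy=4,interpolation=cv2.INTER_CUBIC))
w=cv2.imread("pics/w8.png");cv2.imwrite("pics/w8c.png",cv2.resize(w[225:365,220:480],None,fx=3,fy=4,interpolation=cv2.INTER_CUBIC))
E
```

```text
home
x,y,z foot centre, lean(+=top to +y): [ 0.0014 -0.0009  0.0092  0.007 ] res 0.5127254555071659
left corner lift mm -3.0054196247725433
right corner lift mm -2.6843915669118608
home7
x,y,z foot centre, lean(+=top to +y): [-0.0002 -0.0001  0.0119 -0.0022] res 0.7761328124864235
left corner lift mm -0.017821945641495127
right corner lift mm -0.11714132851182828
now
x,y,z foot centre, lean(+=top to +y): [0.0023 0.0066 0.0091 0.0072] res 0.5872306718852087
left corner lift mm -3.1012806544980545
right corner lift mm -2.7701940838214707
```

View pics/w11c.png

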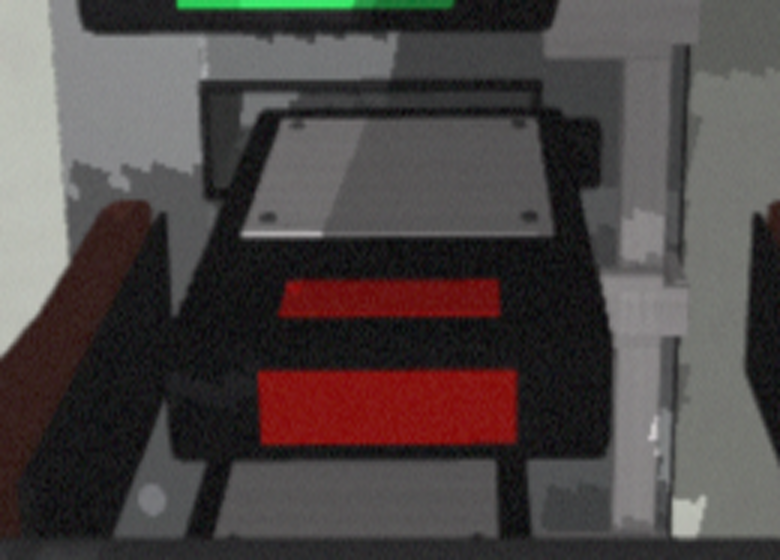

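View pics/w8c.png

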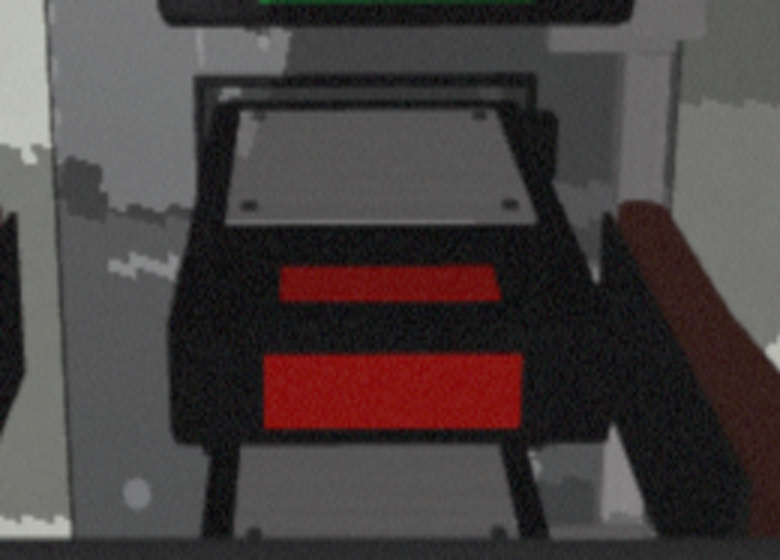

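arm_command(commands=[[0,2,0,0,1],[0,2,0,0,1],[0,2,0,0,1],[0,2,0,0,1],[0,0,0,0,1],[0,0,0,0,1],[0,0,0,0,1],[0,0,0,0,1],[0,0,0,0,1],[0,0,0,0,1]])

```text
time: 19.6
tool_pos: [0.4619, 0.0724, 0.0812]
tool_rot: [[-0.97, -0.244, 0.001], [-0.244, 0.97, -0.0], [-0.0, -0.001, -1.0]]
force: [0.6, -3.4, 3.6]
gripper_width: 0.0879
```

```bash
python3 look.py 12; python3 lean.py 12
```

```text
19.6 [0.46190668 0.07236777 0.0812072 ] [ 0.61098447 -3.38270717  3.62646892] [-0.69014185 -0.18295505  0.03855284] 0.0878661903056078
w 1535 [289.4 323.4] [[245.85391235351562, 315.4254455566406], [331.9891662597656, 313.5113220214844], [332.3865051269531, 331.3913879394531], [246.25125122070312, 333.3055114746094]]
s 1348 [380.2 280. ] [[371.80261575950766, 277.8371520996094], [373.3149632867777, 274.4386047363281], [388.30040697781544, 281.93132934570315], [386.7880594505454, 285.3298767089844]]
s 449 [378.6 285.7] [[372.1509422446197, 283.24000854492186], [372.9433973780218, 281.56000366210935], [384.26415209500294, 287.56000366210935], [383.47169696160086, 289.24000854492186]]
s 1160 [337.8 293.8] [[333.03774275869694, 290.2600036621094], [338.981138985112, 288.1600036621094], [341.7924585882223, 297.1000061035156], [335.84906236180717, 299.20000610351565]]
```

View pics/s12.png

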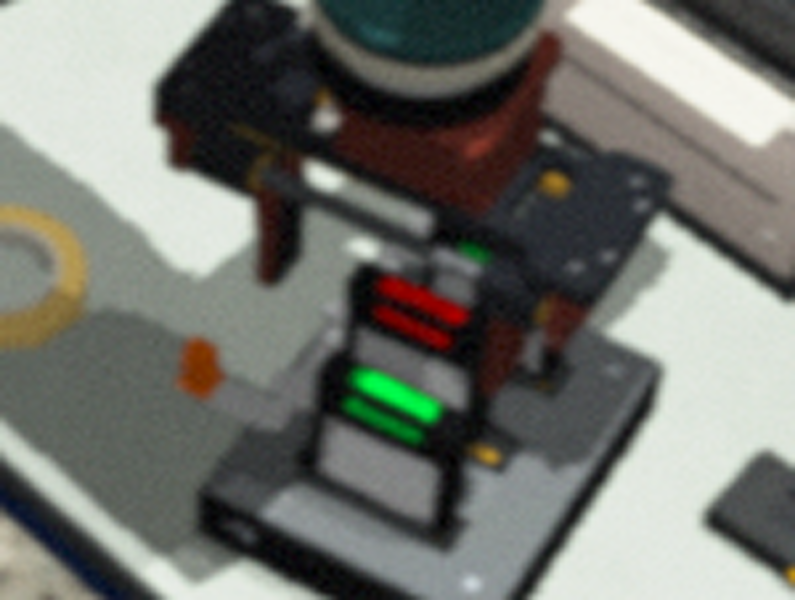

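View pics/w12.png

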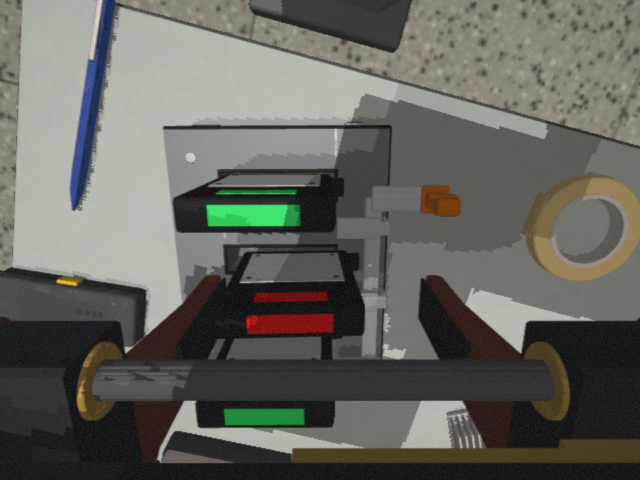

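arm_command(commands=[[0,1.5,0,0,1],[0,1.5,0,0,1],[0,1.5,0,0,1],[0,0.5,0,0,1],[0,0,0,0,1],[0,0,0,0,1],[0,0,0,0,1],[0,0,0,0,1],[0,0,0,0,1],[0,0,0,0,1]])

```text
time: 20.7
tool_pos: [0.4619, 0.0765, 0.0818]
tool_rot: [[-0.97, -0.245, 0.003], [-0.245, 0.97, -0.002], [-0.002, -0.002, -1.0]]
force: [2.7, -8.4, 8.1]
gripper_width: 0.0878
```

```bash
python3 look.py 13; python3 lean.py 13
```

```text
20.7 [0.46189835 0.07648518 0.0818104 ] [ 2.70822069 -8.44222647  8.10462613] [-1.74993601 -0.39291518 -0.00432736] 0.08777451377206894
w 1529 [292.7 323.1] [[249.6178436279297, 316.758056640625], [335.78466796875, 311.4825439453125], [336.882568359375, 329.41534423828125], [250.71575927734375, 334.69085693359375]]
s 1222 [377.5 278. ] [[369.7592681308962, 276.5379333496094], [370.9303830704599, 273.4344909667969], [385.4391652233196, 279.5862121582031], [384.2680502837559, 282.6896545410156]]
s 441 [375.8 283.7] [[369.7123689471551, 281.9520690917969], [370.29118951761495, 280.4386413574219], [381.98042383733787, 285.46185913085935], [381.40160326687794, 286.97528686523435]]
s 1135 [337.8 293.7] [[334.1376279435068, 297.6635314941406], [336.12208816240417, 288.19765014648436], [342.33518492500735, 289.6611755371094], [340.35072470611, 299.12705688476564]]
```

View pics/s13.png

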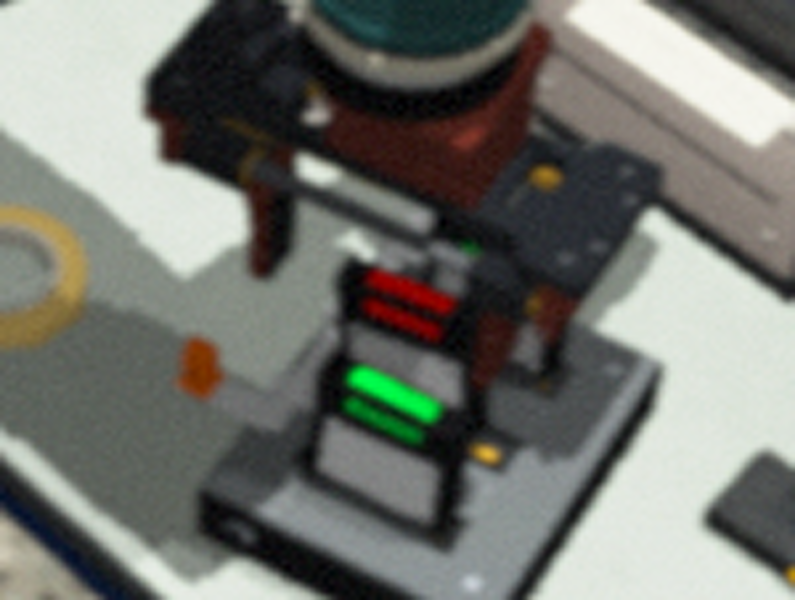

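View pics/w13.png

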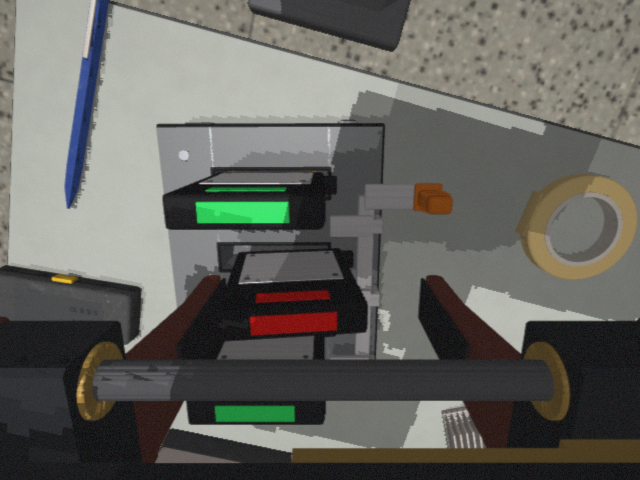

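```bash
python3 - <<'E'
from fit import *
now=observe()
fit((250.2,325.7),(336.3,320.4),(370.3,275),(384.9,281.1),now)
w=cv2.imread("pics/w13.png");cv2.imwrite("pics/w13c.png",cv2.resize(w[225:365,170:430],None,fx=3,fy=4,interpolation=cv2.INTER_CUBIC))
E
```

```text
x,y,z foot centre, lean(+=top to +y): [0.0016 0.002  0.0115 0.1396] res 0.49472677152778033
left corner lift mm -3.6850759709776417
right corner lift mm 2.71441319303763
```

View pics/w13c.png

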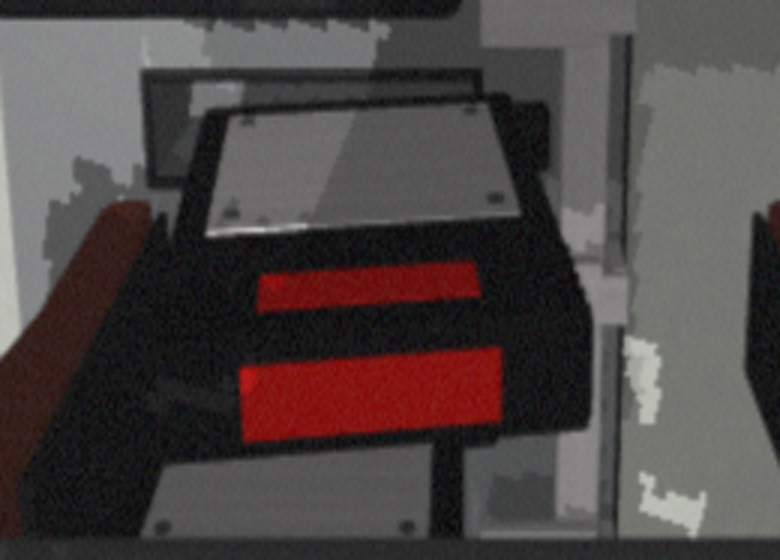

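arm_command(commands=[[0,1,0,0,1],[0,1,0,0,1],[0,1,0,0,1],[0,1,0,0,1],[0,1,0,0,1],[0,0.5,0,0,1],[0,0,0,0,1],[0,0,0,0,1],[0,0,0,0,1],[0,0,0,0,1]])

```text
time: 21.8
tool_pos: [0.4611, 0.0817, 0.0821]
tool_rot: [[-0.969, -0.245, 0.004], [-0.245, 0.969, -0.002], [-0.003, -0.003, -1.0]]
force: [2.4, -8.3, 9.6]
gripper_width: 0.0877
```

```bash
python3 look.py 14; python3 lean.py 14
```

```text
21.8 [0.4611201  0.08170687 0.08208926] [ 2.352857   -8.29335261  9.62519847] [-1.88606202 -0.5388653  -0.01657082] 0.08771093627202453
w 1533 [299.7 322.2] [[256.3564147949219, 317.56439208984375], [341.9009704589844, 309.00994873046875], [343.7029724121094, 327.02972412109375], [258.1584167480469, 335.58416748046875]]
s 1126 [373.8 276. ] [[366.53216092091685, 275.05775756835936], [367.6950994527565, 271.79987182617185], [381.38526196749706, 277.2907287597656], [380.2223234356574, 280.5486145019531]]
s 451 [372.5 281.8] [[366.55907397000294, 280.50092163085935], [367.10247111770343, 278.8689270019531], [378.63977396263266, 283.18523559570315], [378.0963768149322, 284.8172302246094]]
s 1133 [337.8 293.8] [[332.26415670142984, 293.6000061035156], [337.54717556935435, 288.0000061035156], [343.0188736825619, 293.8000061035156], [337.7358548146374, 299.40000610351564]]
```

View pics/s14.png

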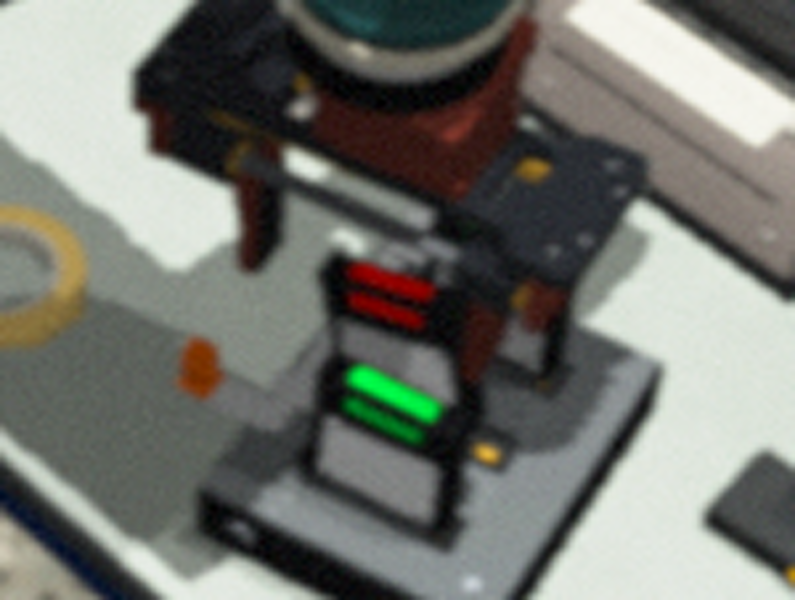

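```bash
python3 - <<'E'
from fit import *
now=observe()
fit((257.2,326.6),(342.8,318),(367.1,273.4),(380.8,278.9),now)
w=cv2.imread("pics/w14.png");cv2.imwrite("pics/w14c.png",cv2.resize(w[225:365,170:430],None,fx=3,fy=4,interpolation=cv2.INTER_CUBIC))
E
```

```text
x,y,z foot centre, lean(+=top to +y): [0.0013 0.0015 0.0141 0.2203] res 0.8777967552998689
left corner lift mm -2.952321485887175
right corner lift mm 7.1001277326270085
```

View pics/w14c.png

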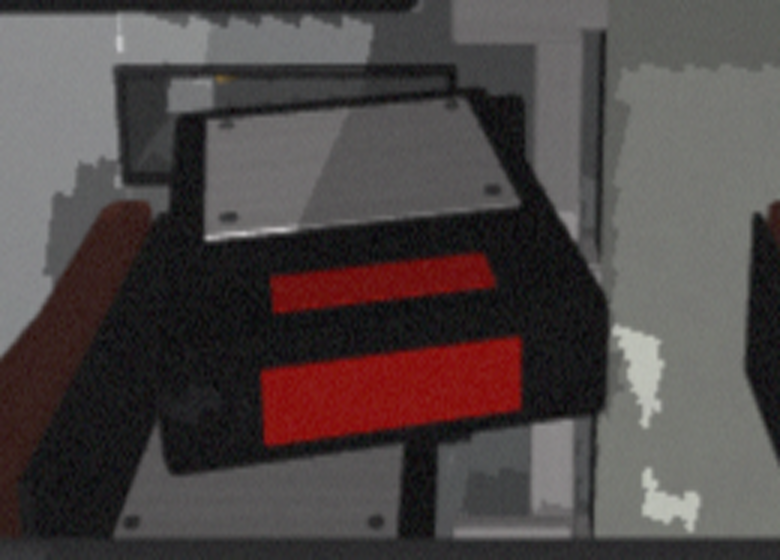

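```bash
cat > multi.py <<'E'
from fit import *
def bars(n):
    w=cv2.imread(f"pics/w{n}.png");sc=cv2.imread(f"pics/s{n}.png");o=[]
    for im,ar in((w,100),(sc,300)):
        b,g,r=[im[:,:,i].astype(int) for i in range(3)]
        m=((r>110)&(g<60)&(b<60)).astype(np.uint8)
        if ar==300: m[:,:300]=0; m[:250]=0; m[:,620:]=0
        k,l,st,ce=cv2.connectedComponentsWithStats(m)
        i=1+np.argmax(st[1:,4]); ys,xs=np.where(l==i)
        bx=cv2.boxPoints(cv2.minAreaRect(np.c_[xs,ys].astype(np.float32)))
        if ar==300: bx=bx/[5.3,5]+[300,220]
        bx=bx[np.argsort(bx[:,0])]; o+=[bx[:2].mean(0),bx[2:].mean(0)]
    return o
def go(n,pos,rx=(-.9699,-.2437)):
    s={}
    X=np.array([*rx,0]);X/=np.linalg.norm(X);Z=np.array([0,0,-1.])
    s["tool_pos"]=np.array(pos);s["tool_rot"]=np.c_[X,np.cross(Z,X),Z]
    a=bars(n); print("--",n,[v.round(1).tolist() for v in a]); fit(*a,s)
if __name__=="__main__":
    go(8,[.47105723,.03717557,.08167703])
    go(9,[0.47406936,0.02339191,0.08153922])
    go(10,[0.4749793,0.01927355,0.08106766])
    go(11,[0.46351258,0.06483008,0.08105319])
    go(12,[0.46190668,0.07236777,0.0812072])
    go(13,[0.46189835,0.07648518,0.0818104])
    go(14,[0.4611201,0.08170687,0.08208926])
E
python3 multi.py
```

```text
-- 8 [[308.0, 322.5], [393.0, 322.5], [377.9, 278.6], [392.9, 285.9]]
x,y,z foot centre, lean(+=top to +y): [ 0.0017 -0.001   0.0085  0.008 ] res 0.6359095633350194
left corner lift mm -3.7014449773752225
right corner lift mm -3.334782262839486
-- 9 [[307.6000061035156, 325.3999938964844], [392.6000061035156, 330.6000061035156], [388.7, 281.8], [403.0, 291.2]]
x,y,z foot centre, lean(+=top to +y): [ 0.0053 -0.0009  0.0065 -0.1263] res 3.6643535864257046
left corner lift mm -2.561961720643992
right corner lift mm -8.355557860574363
-- 10 [[293.20001220703125, 324.79998779296875], [378.29998779296875, 334.8999938964844], [389.4, 282.2], [403.8, 291.7]]
x,y,z foot centre, lean(+=top to +y): [ 0.0026  0.      0.0142 -0.2299] res 0.5101955434788579
left corner lift mm 7.401549441374403
right corner lift mm -3.0798507016949923
-- 11 [[256.0, 326.5], [341.0, 326.5], [374.4, 277.0], [389.3, 284.3]]
x,y,z foot centre, lean(+=top to +y): [0.0026 0.0067 0.0085 0.0059] res 0.7024908684509228
left corner lift mm -3.663457606673595
right corner lift mm -3.3913924987291484
-- 12 [[246.10000610351562, 324.3999938964844], [332.20001220703125, 322.5], [372.6, 276.1], [387.5, 283.6]]
x,y,z foot centre, lean(+=top to +y): [0.001  0.006  0.0097 0.0489] res 0.38357472454794106
left corner lift mm -3.45048709244148
right corner lift mm -1.2013152749820628
-- 13 [[250.1999969482422, 325.70001220703125], [336.29998779296875, 320.3999938964844], [370.3, 275.0], [384.9, 281.1]]
x,y,z foot centre, lean(+=top to +y): [0.0016 0.0025 0.0115 0.1347] res 0.5888914662195361
left corner lift mm -3.55523819302387
right corner lift mm 2.621927713004457
-- 14 [[257.29998779296875, 326.6000061035156], [342.79998779296875, 318.0], [367.1, 273.4], [380.8, 278.9]]
x,y,z foot centre, lean(+=top to +y): [0.0014 0.0019 0.0139 0.2157] res 0.9523539699274011
left corner lift mm -3.058057169607392
right corner lift mm 6.787726140047623
```

arm_command(commands=[[0,-2,0,0,1],[0,-2,0,0,1],[0,-3,0,0,1],[0,-3,0,0,1],[0,-2,0,0,1],[0,0,0,0,1],[0,0,0,0,1],[0,0,0,0,1],[0,0,0,0,1],[0,0,0,0,1]])

```text
time: 22.9
tool_pos: [0.4619, 0.0712, 0.0811]
tool_rot: [[-0.97, -0.244, -0.0], [-0.244, 0.97, -0.0], [0.0, -0.0, -1.0]]
force: [0.1, 0.3, 0.0]
gripper_width: 0.0881
```

```bash
python3 look.py 15; python3 - <<'E'
from multi import *
go(15,observe()["tool_pos"],observe()["tool_rot"][:2,0])
E
```

```text
22.9 [0.46188464 0.07118823 0.08106805] [0.05168311 0.2531734  0.02073029] [0.02612751 0.03915695 0.03949106] 0.08812851895191849
-- 15 [[283.20001220703125, 331.1000061035156], [368.8999938964844, 322.6000061035156], [366.7, 273.8], [381.4, 278.9]]
x,y,z foot centre, lean(+=top to +y): [0.0006 0.0026 0.0146 0.2089] res 0.23822139799386832
left corner lift mm -2.1500204592412206
right corner lift mm 7.3883512724394125
```

View pics/w15.png

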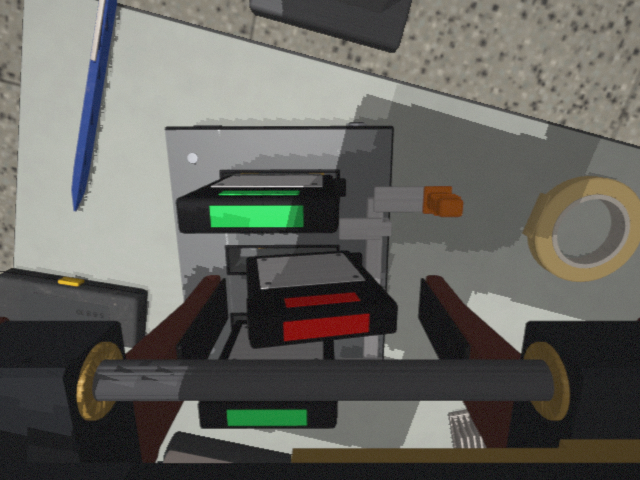

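arm_command(commands=[[0,0,0,0,-0.5],[0,0,0,0,-0.5],[0,0,-1,0,-0.5],[0,0,-2,0,-0.5],[0,0,-2,0,-0.5],[0,0,-2,0,-0.5],[0,0,-2,0,-0.5],[0,0,-2,0,-0.5],[0,0,0,0,-0.5],[0,0,0,0,-0.5]], grip_force=25)

```text
time: 24.0
tool_pos: [0.4623, 0.0712, 0.0925]
tool_rot: [[-0.97, -0.244, 0.001], [-0.244, 0.97, 0.0], [-0.001, -0.0, -1.0]]
force: [-0.1, -0.1, -1.2]
gripper_width: 0.0642
```

```bash
python3 look.py 16; python3 - <<'E'
from multi import *
go(16,observe()["tool_pos"],observe()["tool_rot"][:2,0])
E
```

```text
24.0 [0.46233752 0.07124646 0.09253024] [-0.08686384 -0.10976265 -1.19623606] [0.02234662 0.06097411 0.05334206] 0.06418641093511668
-- 16 [[288.5, 330.3999938964844], [372.8999938964844, 321.0], [366.2, 270.4], [380.5, 275.1]]
x,y,z foot centre, lean(+=top to +y): [0.0006 0.0017 0.0258 0.2344] res 0.6470375803211255
left corner lift mm 8.480987534302795
right corner lift mm 19.164744661419192
```

View pics/w16.png

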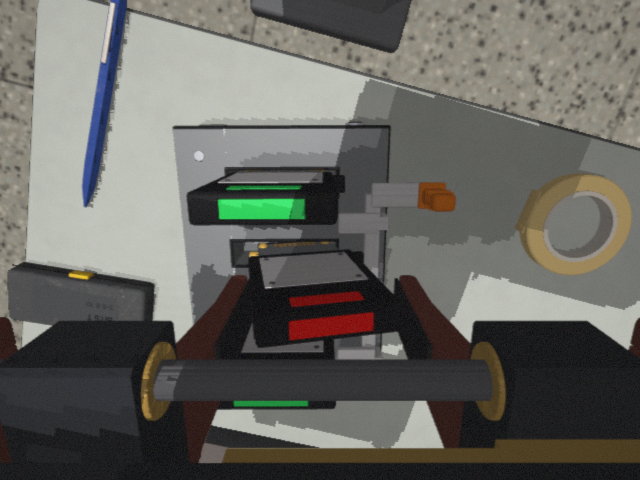

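View pics/s16.png

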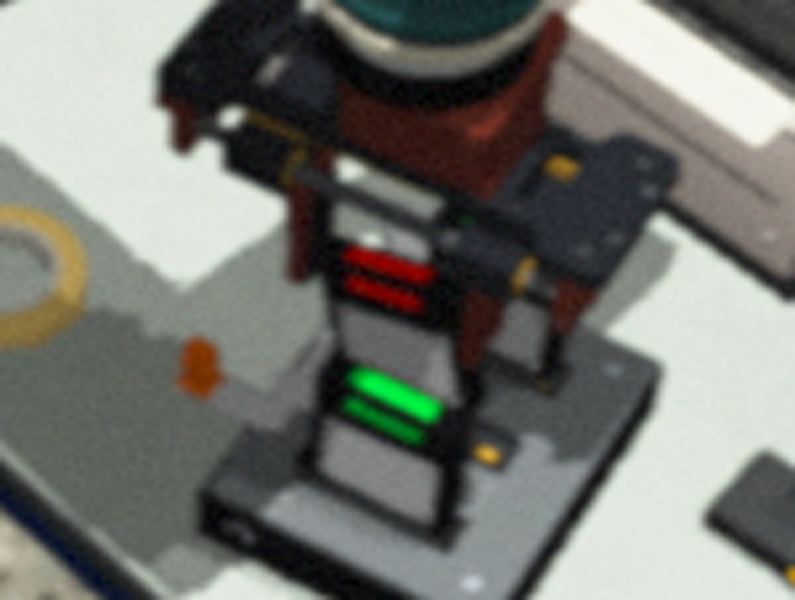

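```bash
python3 - <<'E'
from h import *
s=observe();p=s["tool_pos"]
plan((.504,.417,.187),170.5,12,start=(p[0],p[1],.187,194.1))
E
```

```text
[np.float64(-10.4), np.float64(27.1), np.float64(-0.0), np.float64(0.0343)]
[np.float64(-9.5), np.float64(27.4), np.float64(-0.0), np.float64(0.0343)]
[np.float64(-8.5), np.float64(27.7), np.float64(-0.0), np.float64(0.0343)]
[np.float64(-7.6), np.float64(28.0), np.float64(-0.0), np.float64(0.0343)]
[np.float64(-6.6), np.float64(28.3), np.float64(-0.0), np.float64(0.0343)]
[np.float64(-5.6), np.float64(28.5), np.float64(-0.0), np.float64(0.0343)]
[np.float64(-4.6), np.float64(28.7), np.float64(-0.0), np.float64(0.0343)]
[np.float64(-3.7), np.float64(28.8), np.float64(-0.0), np.float64(0.0343)]
[np.float64(-2.7), np.float64(28.9), np.float64(-0.0), np.float64(0.0343)]
[np.float64(-1.7), np.float64(29.0), np.float64(-0.0), np.float64(0.0343)]
[np.float64(-0.7), np.float64(29.0), np.float64(-0.0), np.float64(0.0343)]
[np.float64(0.3), np.float64(29.0), np.float64(-0.0), np.float64(0.0343)]
```

arm_command(commands=[[0,0,-12,0,-0.5],[0,0,-20,0,-0.5],[0,0,-25,0,-0.5],[0,0,-25,0,-0.5],[0,0,-12,0,-0.5],[-10.5,27,0,0.034,-0.5],[-9.5,27.5,0,0.034,-0.5],[-8.5,27.5,0,0.034,-0.5],[-7.5,28,0,0.034,-0.5],[-6.5,28.5,0,0.034,-0.5]])

```text
time: 25.1
tool_pos: [0.4788, 0.2163, 0.1854]
tool_rot: [[-0.997, -0.075, -0.001], [-0.075, 0.997, -0.0], [0.001, -0.0, -1.0]]
force: [1.4, -0.2, -1.0]
gripper_width: 0.0637
```

arm_command(commands=[[-5.5,28.5,0,0.034,-0.5],[-4.5,28.5,0,0.034,-0.5],[-3.5,29,0,0.034,-0.5],[-2.5,29,0,0.034,-0.5],[-1.5,29,0,0.034,-0.5],[-0.5,29,0,0.034,-0.5],[0,29,0,0.034,-0.5],[0,0,0,0,-0.5],[0,0,0,0,-0.5],[0,0,0,0,-0.5]])

```text
time: 26.1
tool_pos: [0.5018, 0.416, 0.1853]
tool_rot: [[-0.987, 0.16, -0.001], [0.16, 0.987, -0.001], [0.001, -0.002, -1.0]]
force: [-0.6, -0.9, -2.0]
gripper_width: 0.0646
```

```bash
python3 - <<'E'
from h import *
np.set_printoptions(precision=4,suppress=True)
s=observe(); np.save("st17.npy",s,allow_pickle=True)
print(s["time"],s["tool_pos"],s["tool_rot"][:,0],s["force"],s["gripper_width"])
cv2.imwrite("pics/w17.png",snapshot("wrist"));a=snapshot("scene");cv2.imwrite("pics/s17.png",a)
C=cam("wrist",s)
for d in place_of("wrist","bin_lip")[:2]: print(d,onz(C,d["at"],.039))
E
```

```text
26.1 [0.5018 0.416  0.1853] [-0.987   0.1605  0.001 ] [-0.5992 -0.854  -2.0099] 0.0646047446366301
{'at': [333.7, 142.3], 'score': 0.62} [0.4393 0.4354 0.039 ]
```

View pics/w17.png

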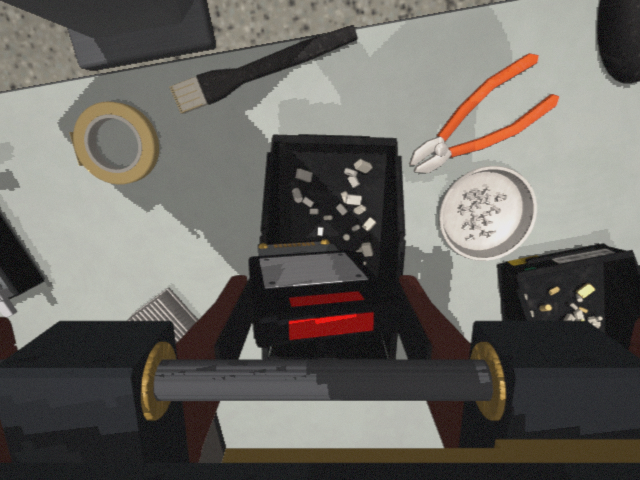

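View pics/s17.png

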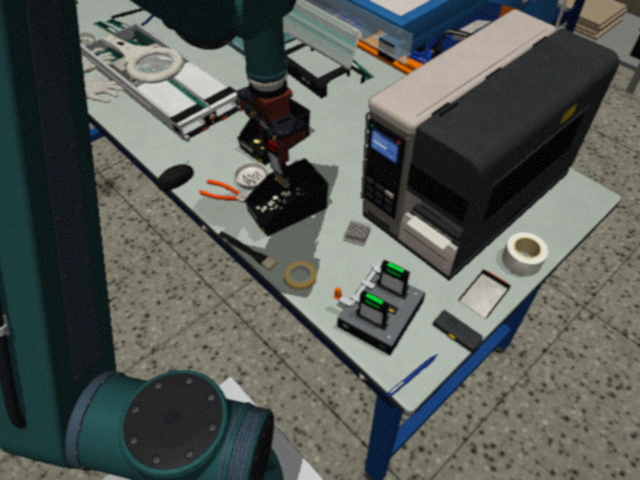

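```bash
python3 - <<'E'
from h import *
im=cv2.imread("pics/w17.png");cv2.imwrite("pics/w17c.png",cv2.resize(im[120:170,250:410],None,fx=5,fy=8,interpolation=cv2.INTER_CUBIC))
E
```

```text
(no output)
```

View pics/w17c.png

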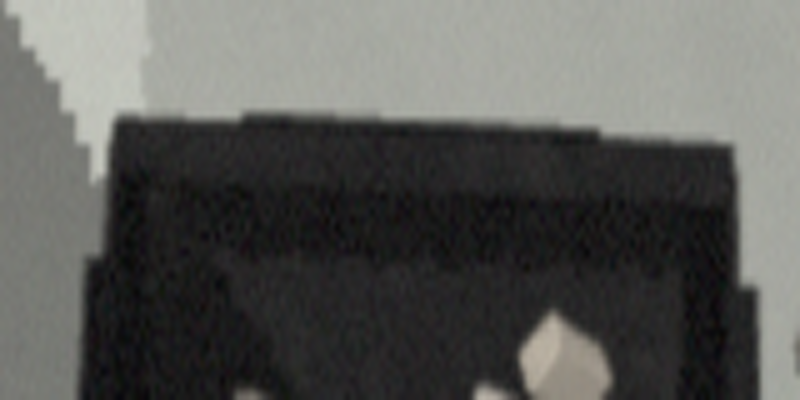

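```bash
python3 - <<'E'
from h import *
np.set_printoptions(precision=4,suppress=True)
s=np.load("st17.npy",allow_pickle=True).item();C=cam("wrist",s)
L=onz(C,(272.4,134.75),.039);R=onz(C,(397,138.1),.039);d=L-R
print(L,R,(L+R)/2,np.linalg.norm(d),np.degrees(np.arctan2(-d[1],-d[0])))
print(onz(C,(250+243/5,120+114/8),.039),onz(C,(250+600/5,120+130/8),.039))
print("cam",-C[1].T@C[2])
E
```

```text
[0.4254 0.3869 0.039 ] [0.4443 0.487  0.039 ] [0.4348 0.4369 0.039 ] 0.10186218756941628 79.32764979273338
[0.4284 0.4081 0.039 ] [0.4393 0.4654 0.039 ]
cam [0.4295 0.4282 0.3641]
```

arm_command(commands=[[20,6,0,0.017,-0.5],[25,8,0,0,-0.5],[25,8,0,0,-0.5],[16.7,6.3,5,0,-0.5],[0,0,20,0,-0.5],[0,0,25,0,-0.5],[0,0,25,0,-0.5],[0,0,20,0,-0.5],[0,0,11,0,-0.5],[0,0,5,0,-0.5]])

```text
time: 27.25
tool_pos: [0.4215, 0.4593, 0.0738]
tool_rot: [[-0.984, 0.178, -0.001], [0.178, 0.984, -0.001], [0.001, -0.002, -1.0]]
force: [-0.0, -0.6, -1.0]
gripper_width: 0.0645
```

```bash
cat > look2.py <<'E'
import sys
from h import *
n=sys.argv[1]
s=observe(); print(round(s["time"],2),s["tool_pos"],s["tool_rot"][:2,0],s["force"],s["gripper_width"])
cv2.imwrite(f"pics/w{n}.png",snapshot("wrist"))
a=snapshot("scene")
cv2.imwrite(f"pics/s{n}.png",cv2.resize(a[130:250,200:350],None,fx=5.3,fy=5,interpolation=cv2.INTER_CUBIC))
E
python3 look2.py 18
```

```text
27.25 [0.42147041 0.45929958 0.07383099] [-0.98410429  0.17758842] [-0.04430941 -0.59922284 -0.95128452] 0.06454089557862304
```

View pics/w18.png

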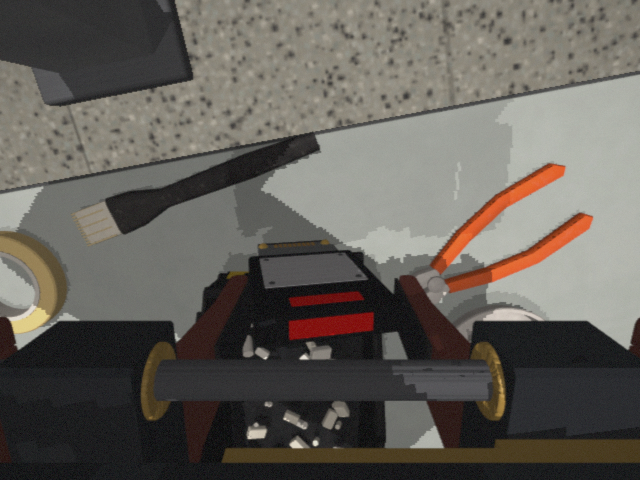

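View pics/s18.png

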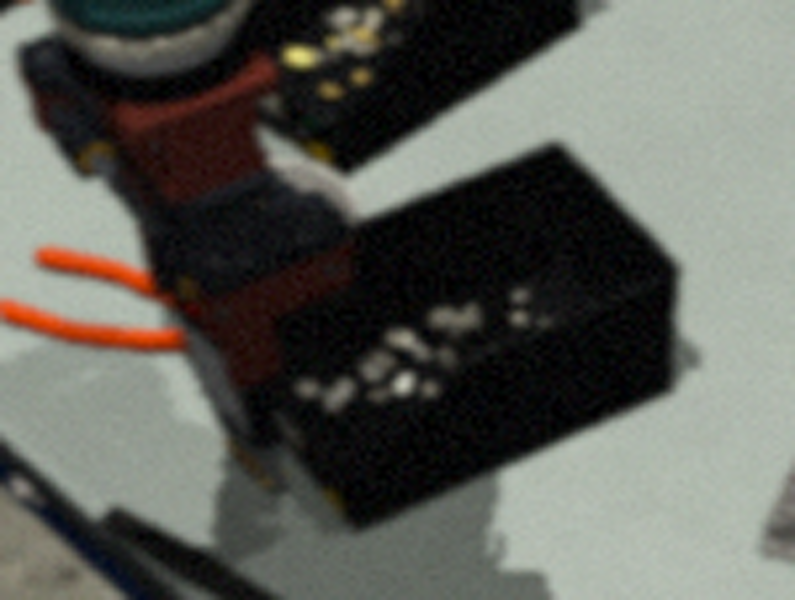

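arm_command(commands=[[0,0,2,0,-0.5],[0,0,2,0,-0.5],[0,0,1,0,-0.5],[0,0,1,0,-0.5],[0,0,1,0,-0.5],[0,0,1,0,-0.5],[0,0,0,0,-0.5],[0,0,0,0,-0.5],[0,0,0,0,-0.5],[0,0,0,0,-0.5]], grip_force=5)

```text
time: 28.35
tool_pos: [0.4227, 0.46, 0.0687]
tool_rot: [[-0.984, 0.177, 0.002], [0.177, 0.984, 0.0], [-0.002, 0.001, -1.0]]
force: [-0.3, -2.9, 10.3]
gripper_width: 0.0652
```

```bash
python3 - <<'E'
from h import *
s=observe();print(s["tool_pos"],s["force"],s["moment"],s["gripper_width"])
E
```

```text
[0.42273241 0.45998509 0.06869745] [-0.2785833  -2.93564709 10.30416712] [-0.70926991  0.0717555   0.0250119 ] 0.06518140748837041
```

arm_command(commands=[[0,-2,-1,0,-0.5],[0,-2.5,0,0,-0.5],[0,-2.5,0,0,-0.5],[0,-2.5,0,0,-0.5],[0,-2.5,0,0,-0.5],[0,-2.5,0,0,-0.5],[0,-2.5,0,0,-0.5],[0,-2,0,0,-0.5],[0,-1,0,0,-0.5],[0,0,0,0,-0.5]], grip_force=4)

```text
time: 29.35
tool_pos: [0.4182, 0.4401, 0.0679]
tool_rot: [[-0.984, 0.177, -0.0], [0.177, 0.984, -0.0], [0.0, -0.0, -1.0]]
force: [-0.4, -0.1, 1.3]
gripper_width: 0.06
```

```bash
python3 look2.py 19
```

```text
29.35 [0.41817622 0.44006346 0.0679176 ] [-0.98413493  0.17742147] [-0.38932216 -0.07533941  1.30941701] 0.059957018681144426
```

View pics/w19.png

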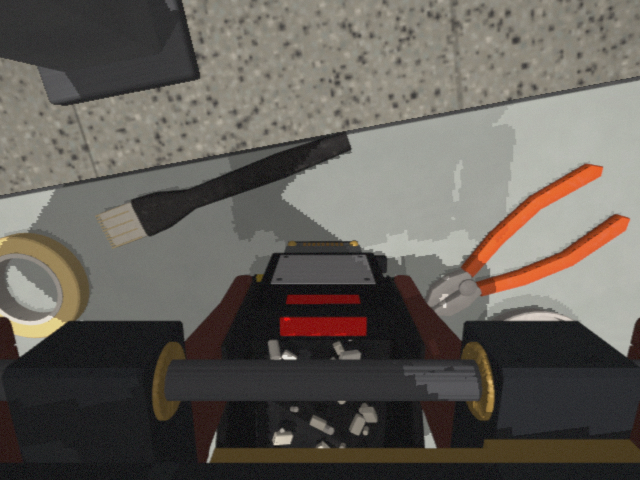

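View pics/s19.png

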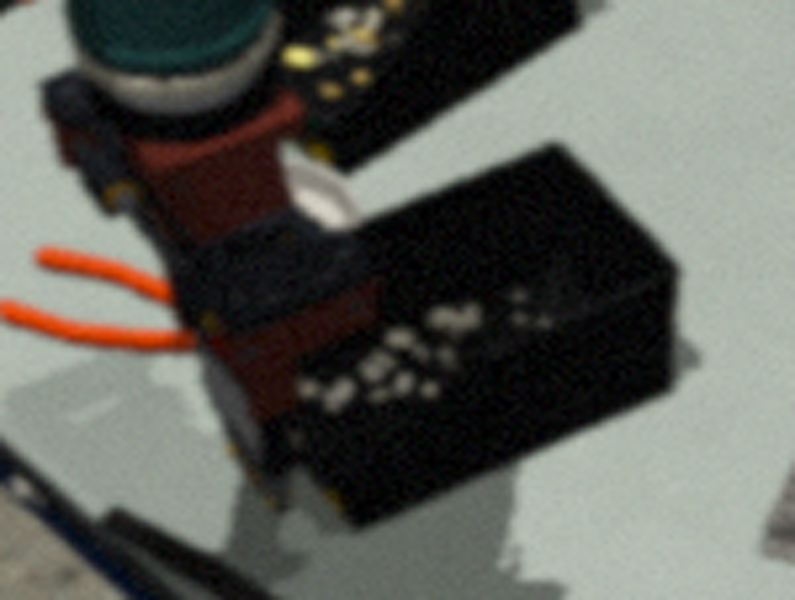

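arm_command(commands=[[-2,0,0,0,-0.5],[-2,0,0,0,-0.5],[-2,0,0,0,-0.5],[-2,0,0.2,0,-0.5],[-2,0,0.2,0,-0.5],[-2,0,0.2,0,-0.5],[-2,0,0.2,0,-0.5],[-2,0,0.2,0,-0.5],[-1,0,0,0,-0.5],[0,0,0,0,-0.5]], grip_force=4)

```text
time: 30.45
tool_pos: [0.4351, 0.4372, 0.0669]
tool_rot: [[-0.984, 0.177, -0.0], [0.177, 0.984, -0.0], [0.0, -0.0, -1.0]]
force: [-0.3, -0.8, -0.3]
gripper_width: 0.06
```

```bash
python3 look2.py 20
```

```text
30.45 [0.43510694 0.43718826 0.06686042] [-0.98412869  0.17745624] [-0.25567705 -0.77976832 -0.31386696] 0.05996424356742027
```

View pics/w20.png

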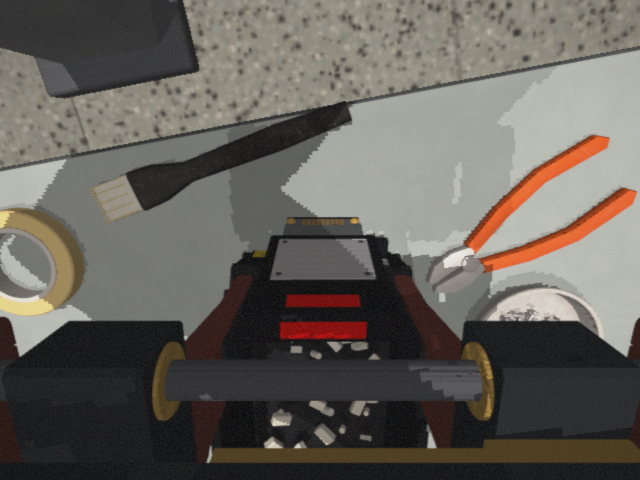

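View pics/s20.png

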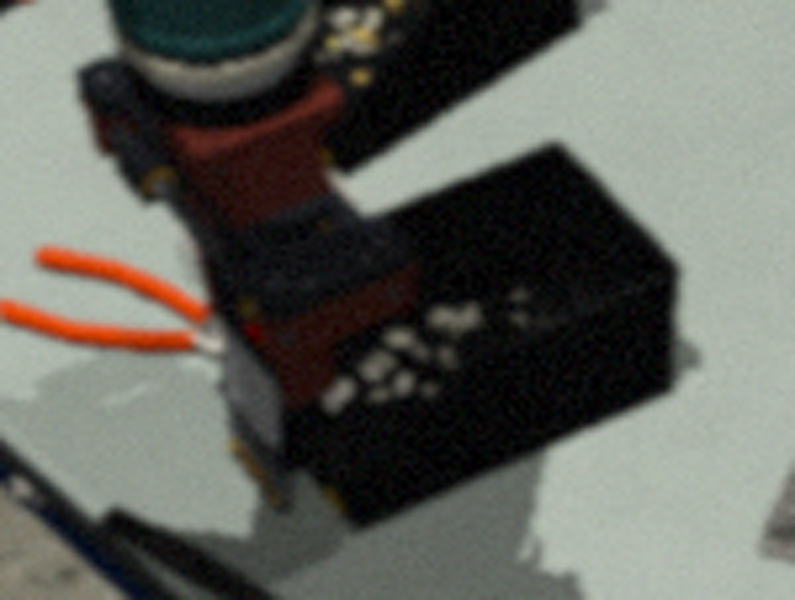

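arm_command(commands=[[-1,0,0.2,0,-0.5],[-1,0,0.2,0,-0.5],[-1,0,0.2,0,-0.5],[-1,0,0.2,0,-0.5],[-1,0,0.2,0,-0.5],[0,0,0,0,-0.5],[0,0,0,0,-0.5],[0,0,0,0,-0.5],[0,0,0,0,-0.5],[0,0,0,0,-0.5]])

```text
time: 31.55
tool_pos: [0.44, 0.4364, 0.0661]
tool_rot: [[-0.984, 0.177, 0.0], [0.177, 0.984, -0.0], [-0.0, -0.0, -1.0]]
force: [-0.4, -0.9, 0.3]
gripper_width: 0.0601
```

```bash
python3 look2.py 21; python3 - <<'E'
import cv2
im=cv2.imread("pics/w21.png");cv2.imwrite("pics/w21c.png",cv2.resize(im[200:350,210:440],None,fx=3.4,fy=4,interpolation=cv2.INTER_CUBIC))
E
```

```text
31.55 [0.44004041 0.43642934 0.06605639] [-0.9841588   0.17728912] [-0.39265466 -0.90610051  0.32645711] 0.06011645990695859
```

View pics/w21c.png

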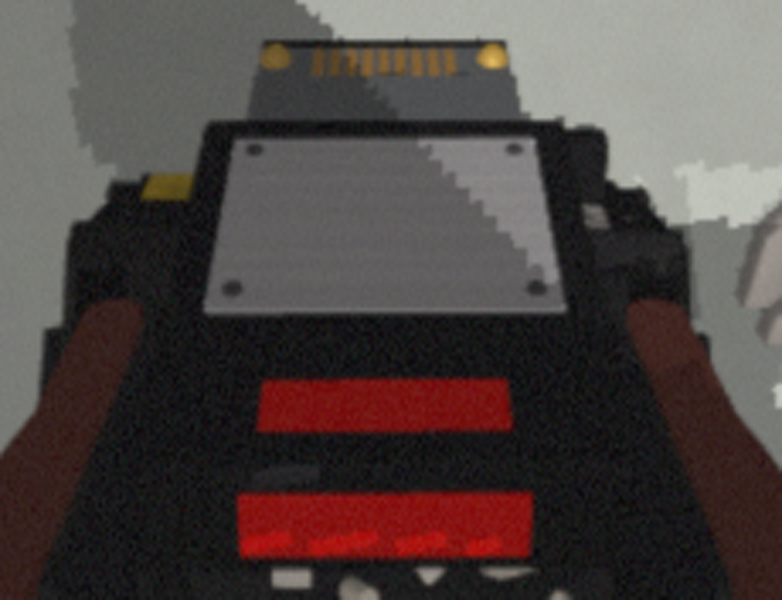

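View pics/s21.png

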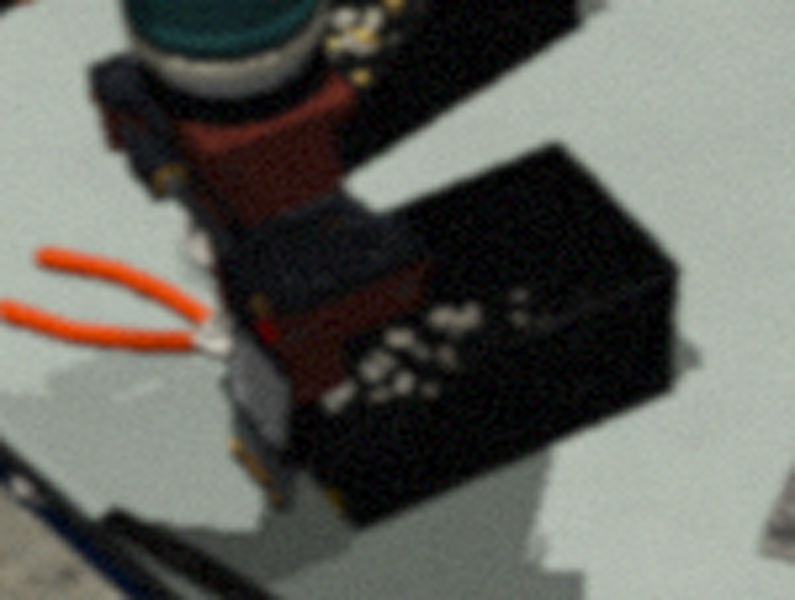

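arm_command(commands=[[-1,0,0.2,0,-0.5],[-1,0,0.2,0,-0.5],[0,0,0,0,-0.5],[0,0,0,0,0.45],[0,0,0,0,0.55],[0,0,0,0,0.7],[0,0,0,0,0.7],[0,0,0,0,0.7],[0,0,-5,0,0.7],[0,0,-15,0,0.7]])

```text
time: 32.65
tool_pos: [0.4409, 0.4353, 0.0848]
tool_rot: [[-0.984, 0.177, -0.002], [0.177, 0.984, -0.002], [0.002, -0.002, -1.0]]
force: [-0.0, 0.0, -0.4]
gripper_width: 0.0748
```

```bash
python3 look2.py 22; python3 - <<'E'
import cv2
im=cv2.imread("pics/w22.png");cv2.imwrite("pics/w22c.png",cv2.resize(im[200:350,210:440],None,fx=3.4,fy=4,interpolation=cv2.INTER_CUBIC))
E
```

```text
32.65 [0.44093472 0.43526933 0.08477465] [-0.98414292  0.1773663 ] [-0.02120393  0.00742923 -0.35348278] 0.07479080953364857
```

View pics/w22c.png

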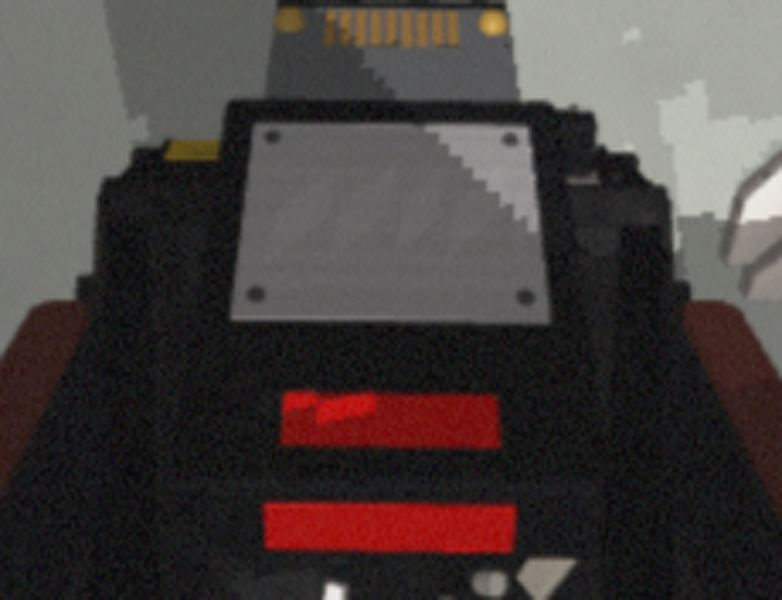

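View pics/s22.png

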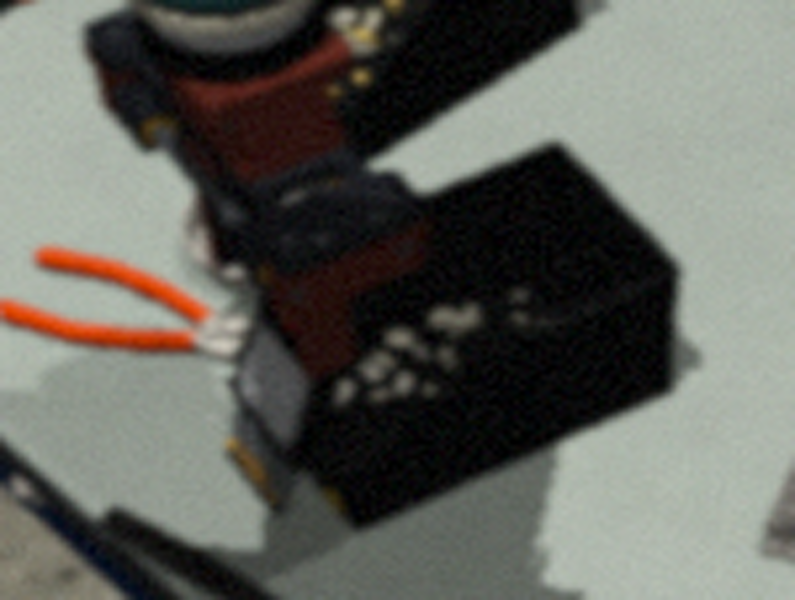

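```bash
python3 - <<'E'
from h import *
p=observe()["tool_pos"]
plan((.4095,.125,.125),104.3,10,start=(p[0],p[1],.155,169.8))
E
```

```text
[np.float64(-2.2), np.float64(-31.3), np.float64(3.0), np.float64(0.1143)]
[np.float64(-5.8), np.float64(-30.9), np.float64(3.0), np.float64(0.1143)]
[np.float64(-9.3), np.float64(-30.0), np.float64(3.0), np.float64(0.1143)]
[np.float64(-12.6), np.float64(-28.7), np.float64(3.0), np.float64(0.1143)]
[np.float64(-15.8), np.float64(-27.1), np.float64(3.0), np.float64(0.1143)]
[np.float64(-18.8), np.float64(-25.1), np.float64(3.0), np.float64(0.1143)]
[np.float64(-21.5), np.float64(-22.8), np.float64(3.0), np.float64(0.1143)]
[np.float64(-24.0), np.float64(-20.2), np.float64(3.0), np.float64(0.1143)]
[np.float64(-26.2), np.float64(-17.3), np.float64(3.0), np.float64(0.1143)]
[np.float64(-28.0), np.float64(-14.3), np.float64(3.0), np.float64(0.1143)]
```

arm_command(commands=[[0,0,-30,0,0.7],[0,0,-40,0,0.7],[-2,-31.5,3,0.114,0.2],[-6,-31,3,0.114,-0.1],[-9.5,-30,3,0.114,-0.1],[-12.5,-28.5,3,0.114,-0.1],[-16,-27,3,0.114,-0.1],[-19,-25,3,0.114,-0.1],[-21.5,-23,3,0.114,-0.1],[-24,-20,3,0.114,-0.1]])

```text
time: 33.75
tool_pos: [0.4156, 0.185, 0.1315]
tool_rot: [[-0.458, 0.889, 0.0], [0.889, 0.458, -0.0], [-0.0, 0.0, -1.0]]
force: [0.4, 0.6, -0.1]
gripper_width: 0.0397
```

arm_command(commands=[[-26,-17.5,3,0.114,-0.1],[-28,-14.5,3,0.114,-0.1],[0,0,0,0,-0.1],[0,0,0,0,-0.1],[0,0,0,0,-0.1],[0,0,0,0,-0.1],[0,0,0,0,-0.1],[0,0,0,0,-0.1],[0,0,0,0,-0.1],[0,0,0,0,-0.1]])

```text
time: 34.75
tool_pos: [0.4089, 0.1239, 0.1257]
tool_rot: [[-0.25, 0.968, -0.0], [0.968, 0.25, -0.0], [-0.0, -0.0, -1.0]]
force: [0.2, -0.3, 0.6]
gripper_width: 0.0395
```

```bash
python3 - <<'E'
from h import *
s=observe();print(s["time"],s["tool_pos"],s["tool_rot"][:,0],s["gripper_width"])
plan((.4095,.125,.09),104.35,2)
cv2.imwrite("pics/w23.png",snapshot("wrist"));a=snapshot("scene")
cv2.imwrite("pics/s23.png",cv2.resize(a[140:340,200:440],None,fx=3.3,fy=3,interpolation=cv2.INTER_CUBIC))
E
```

```text
34.75 [0.4088715  0.1238798  0.12565201] [-2.50271993e-01  9.68175563e-01 -9.37851874e-05] 0.03945436027932445
[np.float64(0.5), np.float64(0.4), np.float64(17.8), np.float64(0.0013)]
[np.float64(0.5), np.float64(0.4), np.float64(17.8), np.float64(0.0013)]
```

View pics/w23.png

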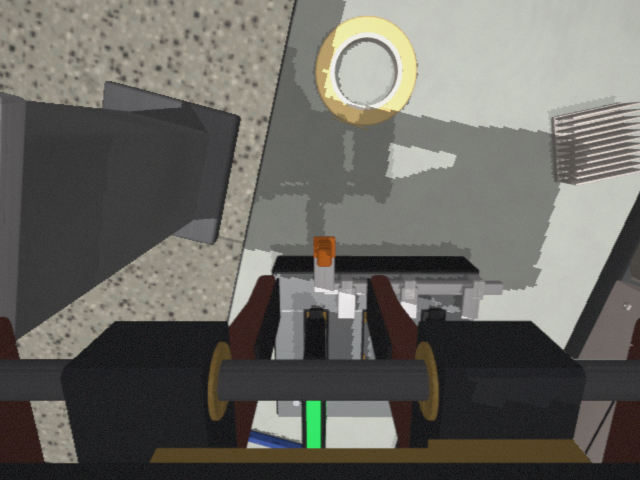

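View pics/s23.png

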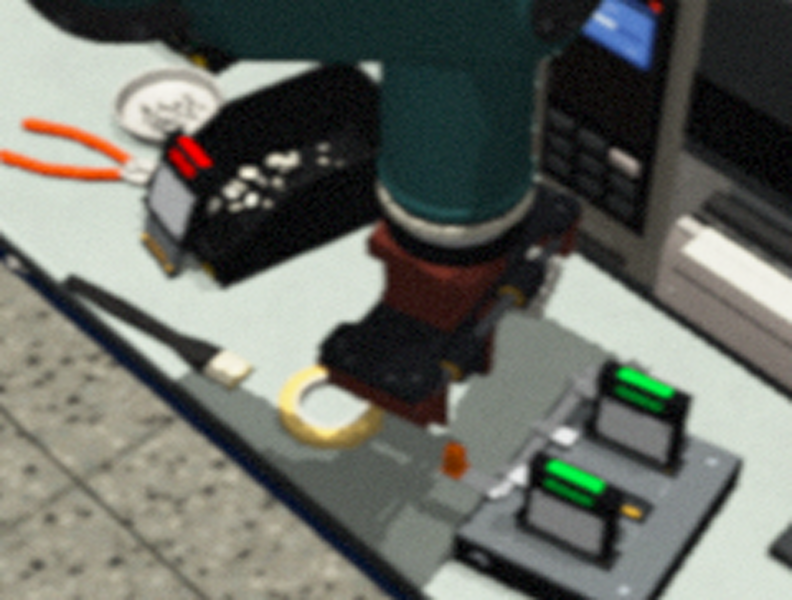

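arm_command(commands=[[1,1,18,0,-0.1],[0,0,20,0,-0.1],[0,0,15,0,-0.1],[0,0,12,0,-0.1],[0,0,8,0,-0.1],[0,0,3,0,-0.1],[0,0,0,0,-1],[0,0,0,0,-1],[0,0,0,0,-1],[0,0,0,0,-1]], grip_force=10)

```text
time: 35.85
tool_pos: [0.4099, 0.125, 0.0501]
tool_rot: [[-0.25, 0.968, 0.001], [0.968, 0.25, 0.0], [-0.0, 0.001, -1.0]]
force: [-0.4, -0.1, -1.1]
gripper_width: 0.0112
```

arm_command(commands=[[0,0,0,0,-1],[0,-2,0,0,-1],[0,-3,0,0,-1],[0,-3,0,0,-1],[0,-3,0,0,-1],[0,-3,0,0,-1],[0,-3,0,0,-1],[0,-3,0,0,-1],[0,-2,0,0,-1],[0,-2,0,0,-1]])

```text
time: 36.85
tool_pos: [0.388, 0.1192, 0.0501]
tool_rot: [[-0.25, 0.968, 0.004], [0.968, 0.25, 0.001], [-0.0, 0.004, -1.0]]
force: [7.6, 3.9, -1.6]
gripper_width: 0.0088
```

```bash
python3 look.py 24
```

```text
36.85 [0.38802086 0.11921819 0.05005788] [ 7.58468785  3.85743188 -1.56776712] [ 0.53825006 -1.1965942  -0.05403557] 0.00879559669588444
```

View pics/w24.png

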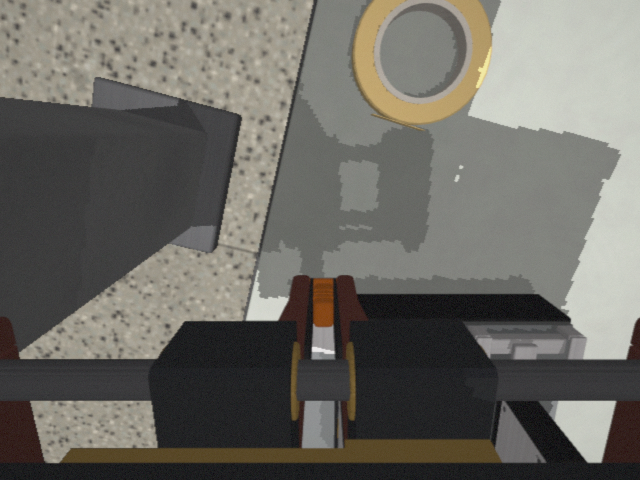

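View pics/s24.png

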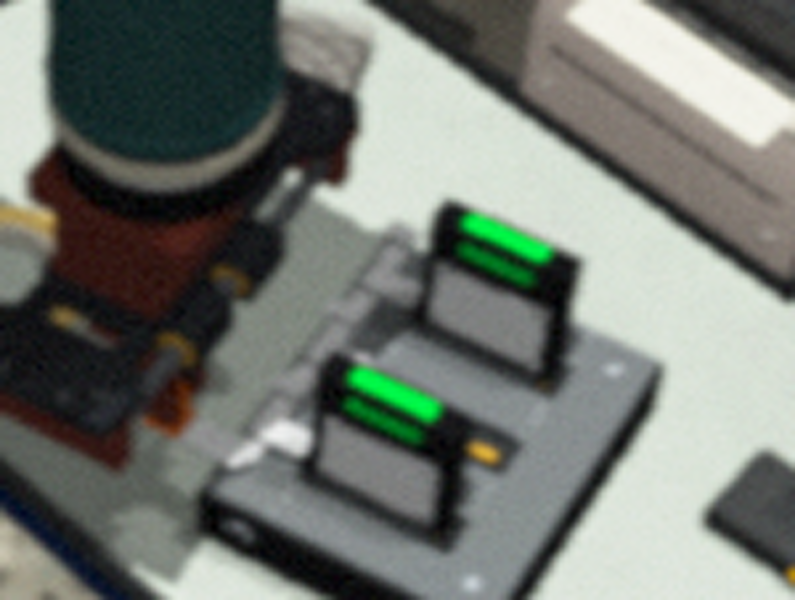

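arm_command(commands=[[0,1,0,0,-1],[0,0,0,0,-0.5],[0,0,0,0,-0.3],[0,0,0,0,-0.1],[0,0,-10,0,-0.1],[0,0,-30,0,-0.1],[0,0,-40,0,-0.1],[0,0,-40,0,-0.1],[25,0,-20,0,-0.1],[35,0,0,0,-0.1]])

```text
time: 37.95
tool_pos: [0.3747, 0.1777, 0.1935]
tool_rot: [[-0.247, 0.969, 0.007], [0.969, 0.247, 0.001], [-0.0, 0.007, -1.0]]
force: [1.1, 0.6, -0.1]
gripper_width: 0.0393
```

arm_command(commands=[[45,0,0,0,-0.1],[45,0,0,0,-0.1],[0,0,0,0,-0.1],[0,0,0,0,-0.1],[0,0,0,0,-0.1],[0,0,0,0,-0.1],[0,0,0,0,-0.1],[0,0,0,0,-0.1],[0,0,0,0,-0.1],[0,0,0,0,-0.1]])

```text
time: 38.95
tool_pos: [0.35, 0.2641, 0.1896]
tool_rot: [[-0.249, 0.968, -0.0], [0.968, 0.249, -0.0], [-0.0, -0.0, -1.0]]
force: [0.6, 0.6, 0.1]
gripper_width: 0.0396
```

```bash
python3 - <<'E'
from h import *
s=observe();print(s["time"],s["tool_pos"],s["force"])
a=snapshot("scene");b=snapshot("top")
cv2.imwrite("pics/s25.png",cv2.resize(a[140:340,200:440],None,fx=3.3,fy=3,interpolation=cv2.INTER_CUBIC))
cv2.imwrite("pics/t25.png",cv2.resize(b[160:320,180:520],None,fx=2.35,fy=3,interpolation=cv2.INTER_CUBIC))
print([(d["at"],d["score"]) for d in place_of("scene","lock_knob")[:1]],[(d["at"],d["score"]) for d in place_of("top","lock_knob")[:1]])
E
```

```text
38.95 [0.34997745 0.26414308 0.18962729] [0.64929192 0.63546043 0.12404154]
[([330.5, 299.5], 0.9)] [([385.9, 295.1], 0.84)]
```

View pics/s25.png

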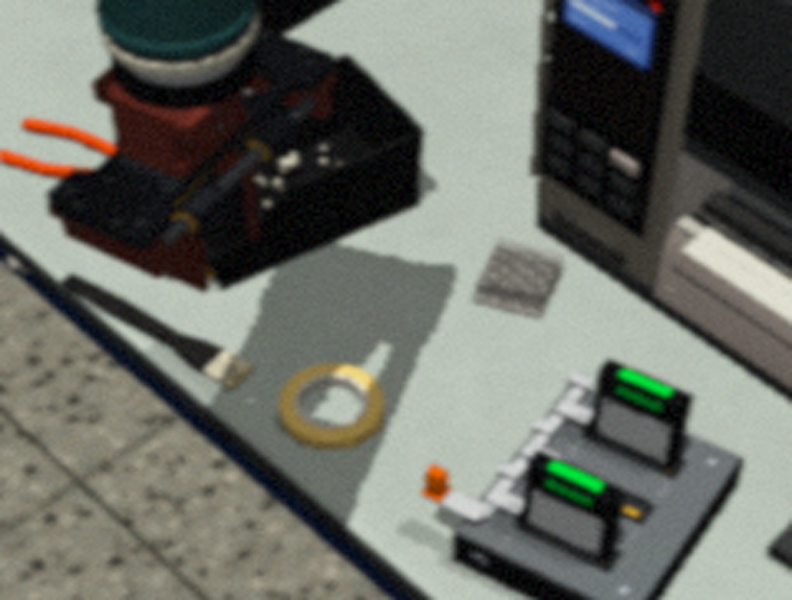

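View pics/t25.png

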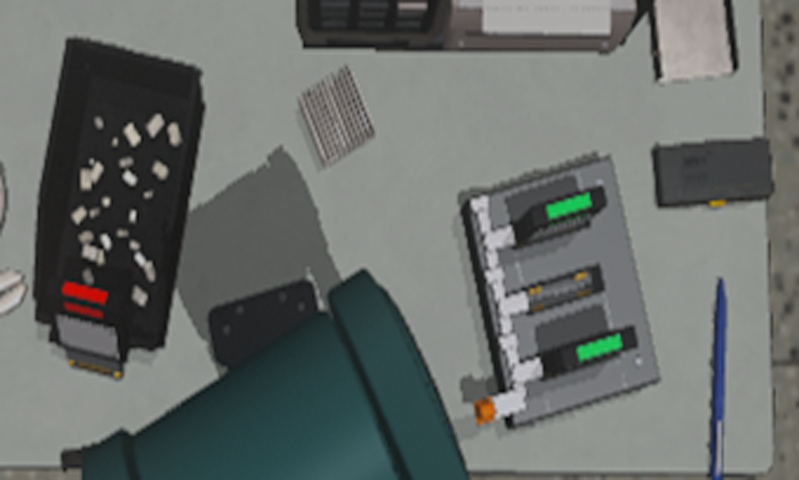

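```bash
python3 -c "
from cell import *
print(close_job(), observe()['time'])"
```

```text
the job is handed in; nothing more can be done
the job is handed in; nothing more can be done
```

The red-lit cartridge is out of the dock and leaning back against the outside of the near bin's low front wall, on its plug end. The lock is shut again over the two green-lit ones. I handed the job in at about 39 s of the 54 s allowed.

**How it went**
- **Lock:** I slid the knob about 22 mm open. The last slide brought it back 22.6 mm to the hard stop, where the arm felt about 8 N.
- **Rocking:** I leaned the cartridge one way and then the other with the open fingers. The picture fits gave about 0.2 rad and roughly 10 mm of rise at each end.
- **Lifting:** After that it came up with no contact resistance. The arm read about 1.2 N, its own weight.
- **Placing:** I set it down upright, tipped it back in the grip and let go. It settled leaning a little further back.

**Last checks:** The final scene and top pictures show:
- the cartridge leaning on the front wall, a little to one side of its middle;
- both green cartridges in their bays;
- the knob back where it started;
- the bin and bystanders seen in the final pictures where they were;
- the arm clear of everything.

**What failed or disagreed**
- **First knob grasp:** It missed and closed on air, touching nothing.
- **Finger length:** The pictures put the fingertips about 20 mm behind the TCP, not 22 mm ahead as stated. I worked with the measured value from then on.
- **First end settled back:** The end I freed first appeared to drop almost to its home height while I rocked the other. It held nothing when I lifted.
- **Bin lip position:** The camera estimates differed by up to 8 mm sideways, so I used a value in between.

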